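Stack a mosaic panel, spacer frame and weight squarely in the glue-up jig

TASK

Set up this mosaic panel for gluing in the aluminium corner jig: push the stone panel across the bench into the corner until it is flush against both fences, then lay the wooden spacer frame that matches the panel's size on it, then stand the steel weight of the same width on the frame, squaring each piece snugly against both fences before adding the next. Lay the pieces down gently rather than dropping them, feel each one come to bear on the fences but press only lightly (well under 30 N), and leave the smaller frame, the smaller weight and everything else on the bench where they are.

Things in the scene. Friction and masses are not known exactly. Their poses are not given: they have to be found in the camera images.
- jig: fixed corner jig: two aluminium fences at a right angle, 12 mm thick, 50 mm high, running from 6 to 82 mm from the corner, 5 mm feet behind. Origin: inner corner at bench height. Inner faces: planes x = 0 and y = 0; the pocket is the side x < 0, y < 0, floored by the bench. A 90 mm piece is home with its centre at x = y = -45 mm
- panel: square slab of pale stone 90 x 90 x 22 mm, about 0.45 kg, with coloured mosaic chips on the middle of its top; too wide to grasp. Origin: centre of its underside, x and y parallel to its sides, z up. It lies on the bench before the jig's mouth; any quarter turn will do
- frame: the larger square wooden spacer frame, open in the middle: 90 x 90 mm outside, 62 x 62 mm inside (bars 14 mm wide), 14 mm thick, about 60 g. Origin: centre of its underside, x and y parallel to its sides, z up
- weight: the larger steel weight: a round disc 90 mm across and 16 mm thick with an upright black round knob 26 mm across and 36 mm high in its middle, about 0.45 kg. Origin: centre of its underside, z up
- small_frame: a smaller wooden frame, not needed: 64 x 64 mm outside, bars 12 mm, 14 mm thick; origin: centre of its underside
- small_weight: a smaller steel weight, not needed: disc 62 mm across, 16 mm thick, the same knob; origin: centre of its underside
- jar: closed adhesive jar 56 mm across, 70 mm high; origin: centre of its underside
- rod_cup: steel cup 68 mm across, 90 mm high, full of thin glass rods up to 175 mm high; origin: centre of its underside
- brush: brush lying on the bench; origin near its middle, x along it, bristles to +x
- spatula: spatula lying on the bench; origin near its middle, x along it, blade to +x
- tray: fixed wooden sorting tray 130 x 170 x 35 mm with mosaic chips; origin: centre of its underside
Things that resemble listed ones, but are neither listed nor needed, are in the scene too. What is shaped like the jig but orange or yellow is not meant.

How it is judged:
On the way, in this order (a step that is already met when the one before it is completed fails the run):
1. the panel is flush in the corner of the jig and bears on its fences (x of panel in the frame of jig between -0.0465 and -0.042 m and y of panel in the frame of jig between -0.0465 and -0.042 m and height (world z) of panel between -0.003 and 0.003 m and angle between panel's own z axis and vertical below 0.06 rad and (angle between the x axis of panel and the x axis of jig, either way round below 0.04 rad or angle between the x axis of panel and the y axis of jig, either way round below 0.04 rad) and contact force between panel and jig above 2 N), for 0.1 s.
2. the larger frame lies on the panel, flush with both fences, and bears on them (x of panel in the frame of jig between -0.0465 and -0.042 m and y of panel in the frame of jig between -0.0465 and -0.042 m and height (world z) of panel between -0.003 and 0.003 m and angle between each of panel, frame's own z axis and vertical below 0.06 rad and (angle between the x axis of panel and the x axis of jig, either way round below 0.04 rad or angle between the x axis of panel and the y axis of jig, either way round below 0.04 rad) and x of frame in the frame of jig between -0.0465 and -0.042 m and y of frame in the frame of jig between -0.0465 and -0.042 m and height (world z) of frame between 0.0195 and 0.0245 m and (angle between the x axis of frame and the x axis of jig, either way round below 0.04 rad or angle between the x axis of frame and the y axis of jig, either way round below 0.04 rad) and contact force between frame and jig above 2 N), for 0.1 s.
3. the larger weight stands on the frame, snug against both fences, and bears on them (x of panel in the frame of jig between -0.0465 and -0.042 m and y of panel in the frame of jig between -0.0465 and -0.042 m and height (world z) of panel between -0.003 and 0.003 m and angle between each of panel, frame, weight's own z axis and vertical below 0.06 rad and (angle between the x axis of panel and the x axis of jig, either way round below 0.04 rad or angle between the x axis of panel and the y axis of jig, either way round below 0.04 rad) and x of frame in the frame of jig between -0.0465 and -0.042 m and y of frame in the frame of jig between -0.0465 and -0.042 m and height (world z) of frame between 0.0195 and 0.0245 m and (angle between the x axis of frame and the x axis of jig, either way round below 0.04 rad or angle between the x axis of frame and the y axis of jig, either way round below 0.04 rad) and x of weight in the frame of jig between -0.0465 and -0.042 m and y of weight in the frame of jig between -0.0465 and -0.042 m and height (world z) of weight between 0.0335 and 0.0385 m and contact force between weight and jig above 2 N), for 0.1 s.
At the end, for the whole second after the job is handed in: The panel on the bench, the larger frame on it and the larger weight on the frame all rest level (within 0.06 rad) in the jig, each within 1.5 mm of touching both fences, panel and frame square to the jig within 0.04 rad, at rest (x of panel in the frame of jig between -0.0465 and -0.042 m and y of panel in the frame of jig between -0.0465 and -0.042 m and height (world z) of panel between -0.003 and 0.003 m and angle between each of panel, frame, weight's own z axis and vertical below 0.06 rad and (angle between the x axis of panel and the x axis of jig, either way round below 0.04 rad or angle between the x axis of panel and the y axis of jig, either way round below 0.04 rad) and x of frame in the frame of jig between -0.0465 and -0.042 m and y of frame in the frame of jig between -0.0465 and -0.042 m and height (world z) of frame between 0.0195 and 0.0245 m and (angle between the x axis of frame and the x axis of jig, either way round below 0.04 rad or angle between the x axis of frame and the y axis of jig, either way round below 0.04 rad) and x of weight in the frame of jig between -0.0465 and -0.042 m and y of weight in the frame of jig between -0.0465 and -0.042 m and height (world z) of weight between 0.0335 and 0.0385 m and linear speed of each of panel, frame, weight below 0.01 m/s).
It fails at once if the smaller frame, smaller weight, jar, rod cup, brush or spatula is moved by more than 20 mm (distance of any of small_frame, small_weight, jar, rod_cup, brush, spatula from where it was at the start of the episode above 0.02 m).
It fails at once if the jig is loaded with more than 30 N (contact force between jig and anything else above 30 N).
It fails at once if the frame is dropped onto the panel (faster than 0.6 m/s close above it) (horizontal distance between frame and panel below 0.04 m and height (world z) of frame below 0.05 m and linear speed of frame above 0.6 m/s).
It fails at once if the weight is dropped onto the frame (faster than 0.6 m/s close above it) (horizontal distance between weight and panel below 0.04 m and height (world z) of weight below 0.065 m and linear speed of weight above 0.6 m/s).
It also fails if it takes over 72 s, if anything falls off the work surface, if the arm or the gripper's body presses on something with over 40 N, if the wrist force passes 120 N, or if a joint passes its speed limit or range.

ROBOT

A 7-joint arm with a two-finger parallel gripper is mounted at the origin on the work surface. World frame = base frame: x ahead of the robot, y to its left, z up, the work surface at z = 0. Lengths are in m, angles in rad, forces in N, time in s.
With the tool pointing down it reaches from about 0.4 to 0.875 m from the base axis. Payload 19.3 kg.
Tool frame: the origin (TCP) lies at the very end of the fingers, on their centre line; the grasp point (between the pads) lies 19 mm behind it; z points along the fingers, y is the line along which they close (so a half turn about z gives the same grasp; the last joint's range is limited). The gripper opens to 85 mm and grips with 20 to 120 N. Pads are 22 mm wide; open, the fingers measure 114 mm over their backs; the gripper's body (76 mm by 85 mm) begins 54 mm behind the grasp point. The pads swing forward as they close: fully open they stand 13 mm farther back than shut.
Start: joints at [-1.36, 0.521, -0.036, 1.599, 0.021, 1.021, -0.113], TCP at [0.173, 0.601, 0.231] pointing down, gripper open.
Joint ranges: [-2.91, 2.91], [-0.3, 2.13], [-1.5, 1.42], [0.17, 2.43], [-1.26, 4.41], [0.16, 1.93], [-2.52, 2.52]. Speed limits (rad/s): [1.89, 1.89, 2.39, 2.39, 3.01, 3.01, 3.01].

INTERFACE

Orientations are given as [roll, pitch, yaw] about the fixed x, y, z axes, in that order (R = Rz(yaw) Ry(pitch) Rx(roll)).
In Python, from workcell import observe, grab_frame, job_done gives the robot as it stands.
- The arm moves only by the tool move_arm, never from a script. Its argument "plan" is a list that holds one entry, the list of rows, each a list of 7 numbers: the shift along the tool's x, y, z each as a share of 0.02 m, from -1 to 1, then the turn, a rotation vector about the tool's x, y, z each as a share of 6 degrees, from -1 to 1, then the opening, from -1 (shut) to 1 (fully open). A call has exactly 10 rows; each row shifts and turns the commanded pose from where the row before left it, along the tool's axes as they then stand; what a row does not reach is not made up. A row lasts 1/10 s, in which the tool goes at most 50 mm and 8.59 degrees, less where a joint would pass 70% of its speed; a pose out of reach is approached as far as the arm can. A call with a number of a shift or a turn outside -1 to 1 is refused whole. A call with a gripper value outside its range is refused whole. The fingers move at their own pace and stop on an object; "grip_force" is the grip in N (left out, the last holds). Time passes only in rows, so rows that do not move let the fingers close, or fill a call up. It gives the time, the measured TCP pose, the force, the opening and the grip force at its end, in the units of the state.
- observe(): the state, without advancing time (a new reading comes with each control period).
- grab_frame(name): name is "scene" or "top" or "wrist"; returns a dict with "color" (384x512x3 uint8, red, green, blue), "intrinsics" (3x3 intrinsics, pixels), "position" and "orientation" of the camera in the world; the wrist camera has in their place "tool_from_camera" (4x4, takes a point from camera to tool coordinates, whose origin is the TCP and whose axes are the flange's). Camera axes: x right, y down, z forward; pixel columns grow to the right and rows downward; lengths in m; the calibration is good to about 2 mm. A picture is of the moment at which its call begins: read the wrist's pose just before it. There is no depth.
- job_done(): hands the job in; it is judged then, once.
The state is a dict: "clock": time; "qpos": joint angles; "qd": joint speeds; "joint_efforts": joint torques, N m; "position": TCP position; "tool_rot": TCP orientation; "force": force on the tool from outside, world axes, zero at the start; "moment": the same for the moment, N m; "grip_width": finger opening in m; "finger_force": force on a finger pad.
Only numpy, scipy, OpenCV 4.12 (cv2) and the standard library are available. Lean on these libraries where they do the work, as an engineer would, in place of code of your own. Each camera call takes 0.05 s, during which the arm holds its last target. There are 200 camera calls.

## Working session

There is one attempt and no reset: what is moved stays moved. The work goes in short steps, Python scripts to look and compute and a tool call to move; the robot and the scene stay as the last step left them, time stands still between calls to the robot, and variables do not carry over. Pictures are saved under pics/ and viewed, at most 10 in all, crops included, and the job is handed in when it is done.

Besides the shell and the picture viewer there is one more tool, called after "Emit:" as name(argument=value, ...), one argument or row to a line, values as JSON. move_arm: Moves the arm, as the interface text tells. Shift numbers are shares of 0.02 m and turn numbers shares of 6 degrees, none past 1 either way. Its arguments: {"type":"object","properties":{"plan":{"type":"array"},"grip_force":{"type":"number"}},"required":["plan"]}

```bash
mkdir -p pics; ls; cat > h.py <<'E'
import numpy as np,cv2
from workcell import observe,grab_frame,job_done
from scipy.spatial.transform import Rotation as R
def rot(o):
    o=np.array(o,float)
    if o.shape==(3,3): return o
    return R.from_euler('xyz',o).as_matrix() if o.size==3 else R.from_quat(o).as_matrix()
def ray(f,px,z,s=None):
    K=f['K'];d=np.c_[np.atleast_2d(px),np.ones(len(np.atleast_2d(px)))]@np.linalg.inv(K).T
    d=d@f['R'].T;p=f['p'];t=(z-p[2])/d[:,2];return p+t[:,None]*d
def grab(n):
    s=observe();f=grab_frame(n);f['K']=np.array(f['intrinsics'])
    if n=='wrist':
        T=np.array(f['tool_from_camera']);Rt=rot(s['tool_rot']);f['R']=Rt@T[:3,:3];f['p']=np.array(s['position'])+Rt@T[:3,3]
    else: f['R']=rot(f['orientation']);f['p']=np.array(f['position'])
    return f
def save(f,n): cv2.imwrite('pics/'+n,cv2.cvtColor(f['color'],cv2.COLOR_RGB2BGR))
E
python3 - <<'E'
from h import *
import pickle
print(observe())
for n in('top','scene'):
    f=grab(n);save(f,n+'0.png');print(n,f['p'],f['orientation'],f['K'].tolist());pickle.dump({k:f[k] for k in('K','R','p','color')},open(n+'0.pkl','wb'))
a=cv2.imread('pics/top0.png');cv2.imwrite('pics/top0b.png',cv2.resize(a,(800,600),interpolation=cv2.INTER_CUBIC))
E
```

```text
pics
{'clock': 0.0, 'qpos': array([-1.36019136,  0.52201944, -0.03630764,  1.59999373,  0.02122305,
        1.02109746, -0.11281049]), 'qd': array([ 5.11960753e-04,  9.24428650e-05, -5.75441018e-04,  6.34100842e-04,
        1.65046301e-03, -2.44451689e-05,  7.27518397e-04]), 'joint_efforts': array([ 8.30592962e-04, -9.27125216e+01,  1.98035404e+00, -3.69922256e+01,
        1.78647588e-02,  8.30108591e-03,  2.20663662e-05]), 'position': array([0.17316629, 0.60018679, 0.23072769]), 'tool_rot': array([-3.14046545e+00,  1.10009714e-04,  2.86076195e+00]), 'force': array([ 0.51979699, -0.1296054 ,  0.33448918]), 'moment': array([-0.01534754, -0.00325545,  0.00154189]), 'finger_force': 0.0, 'grip_width': 0.08517288846686977}
top [0.41122856 0.07695102 1.28253978] [-3.00946233 -0.03423141 -1.5457596 ] [[444.2652891798532, 0.0, 256.80518263704516], [0.0, 444.2652891798532, 194.44158930779227], [0.0, 0.0, 1.0]]
scene [ 1.07151687 -0.14918067  0.77391625] [-2.47542725e+00  1.95906165e-03  1.15716652e+00] [[368.6515814006425, 0.0, 251.8609790347301], [0.0, 368.6515814006425, 193.04180348384807], [0.0, 0.0, 1.0]]
```

View pics/top0b.png

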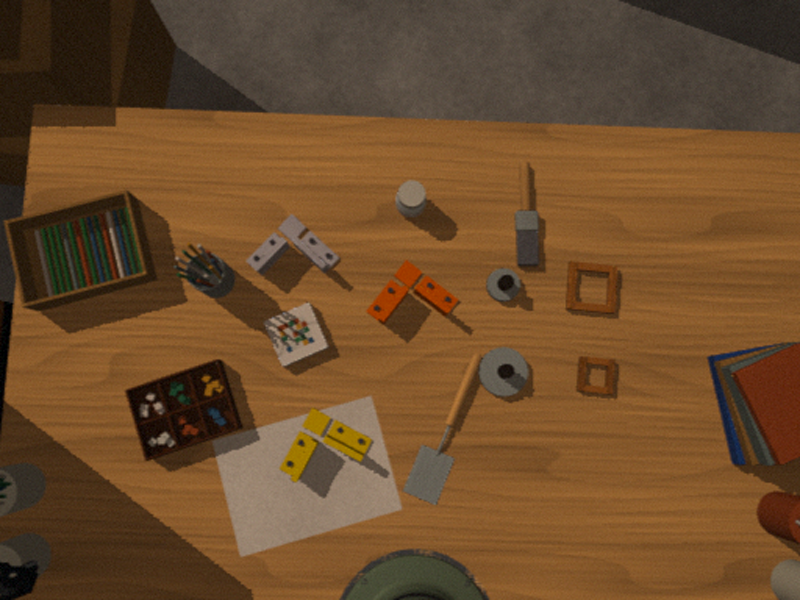

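View pics/scene0.png

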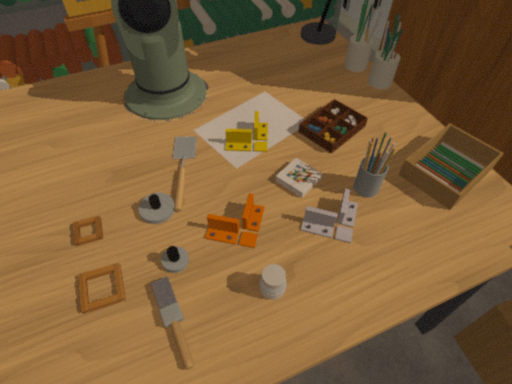

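The top view (800 px scale) shows the grey jig with its apex at (293,220) opening downward, the panel at (297,335), the large frame at (592,288), the large weight at (504,371). The rest are distractors. Next I enlarge the jig and panel.

```bash
cat > m.py <<'E'
from h import *
import pickle
f=pickle.load(open('top0.pkl','rb'));s=pickle.load(open('scene0.pkl','rb'))
a=f['color'];c=a[125:245,145:230];c1=cv2.resize(c,None,fx=5,fy=5,interpolation=cv2.INTER_CUBIC)
b=s['color'][155:255,270:370];c2=cv2.resize(b,None,fx=3.7,fy=6,interpolation=cv2.INTER_CUBIC)
o=np.zeros((600,800,3),np.uint8);o[:,:425]=c1;o[:,428:798]=c2
cv2.imwrite('pics/crop.png',o[:,:,::-1])
hsv=cv2.cvtColor(a,cv2.COLOR_RGB2HSV);
def rect(mask,z,roi):
    m=np.zeros_like(mask);x0,y0,x1,y1=roi;m[y0:y1,x0:x1]=mask[y0:y1,x0:x1]
    cs,_=cv2.findContours(m,cv2.RETR_EXTERNAL,cv2.CHAIN_APPROX_NONE);k=max(cs,key=cv2.contourArea)
    P=ray(f,k[:,0,:].astype(float),z)[:,:2];r=cv2.minAreaRect((P*1000).astype(np.float32));return r,P
wood=((hsv[...,1]>165)*255).astype(np.uint8)
low=((hsv[...,1]<90)*255).astype(np.uint8)
print('hsv jig',hsv[160,204],'panel',hsv[200,180],'bench',hsv[260,300],'frame',hsv[171,378],'weight',hsv[238,312])
print('panel',rect(low,.022,(165,190,212,238))[0])
print('weight',rect(low,.016,(300,218,345,258))[0])
print('smallw',rect(low,.016,(305,168,338,195))[0])
for n,z,roi in(('frame',.014,(355,160,402,206)),('sframe',.014,(362,222,400,258))):
    for t in(180,195,205):
        m=(((hsv[...,1]>t)|(hsv[...,2]<110))*255).astype(np.uint8);
        try: print(n,t,rect(m,z,roi)[0])
        except Exception as e: print(n,t,e)
E
python3 m.py
```

```text
hsv jig [ 10  54 133] panel [ 13 110  81] bench [ 15 169  80] frame [ 12 209 116] weight [24 49 98]
panel ((519.36474609375, 228.5940399169922), (90.03955841064453, 90.57656860351562), 25.292978286743164)
weight ((462.3497619628906, -150.07537841796875), (88.02467346191406, 85.77287292480469), 46.056209564208984)
smallw ((622.8140258789062, -150.62745666503906), (59.19485855102539, 58.43376541137695), 0.492265522480011)
frame 180 ((619.7138671875, -321.2168273925781), (110.2179946899414, 105.68034362792969), 85.85675048828125)
frame 195 ((618.455078125, -321.031005859375), (104.32659149169922, 100.31111907958984), 86.04188537597656)
frame 205 ((618.2879028320312, -320.9734191894531), (104.3485107421875, 99.90154266357422), 85.94744873046875)
sframe 180 ((455.8471374511719, -329.2857666015625), (90.03916931152344, 76.14593505859375), 88.99200439453125)
sframe 195 ((455.70001220703125, -324.86187744140625), (78.16385650634766, 72.85315704345703), 85.24890899658203)
sframe 205 ((455.71044921875, -324.85528564453125), (78.40304565429688, 72.57560729980469), 84.8801498413086)
```

View pics/crop.png

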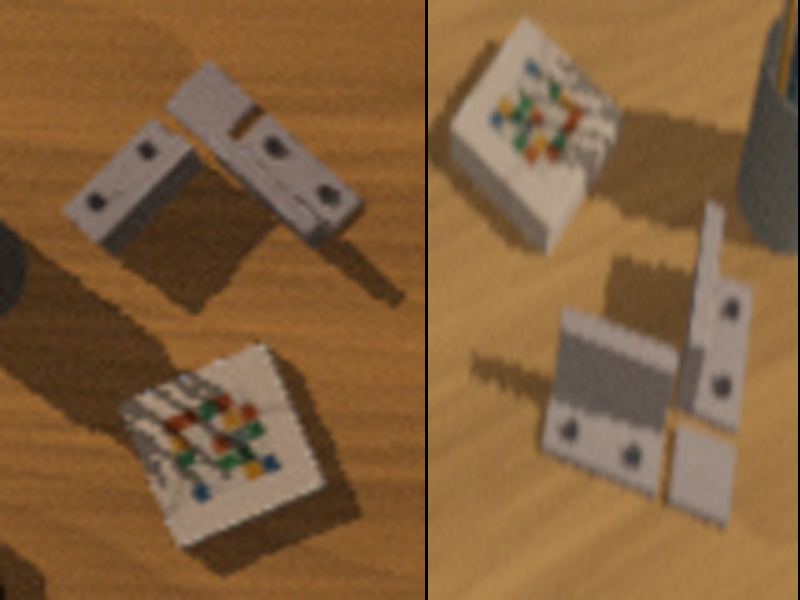

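The crop shows the jig's left fence (dark inner face from about (100,248) to (200,152)), the right fence (about (190,130) to (315,240)), and the panel with corners at (122,407), (262,345), (323,487), (183,547). I compute a rough jig pose and plan the move to a wrist-camera view.

```bash
cat >> h.py <<'E'
def plan(target,yaw=None,s=None):
    """tool-axis total units (shift/0.02, turn/6deg) from the present pose"""
    s=s or observe();Rt=rot(s['tool_rot']);d=np.array(target)-s['position']
    out=[Rt.T@d/0.02]
    if yaw is not None:
        Rg=R.from_euler('xyz',[np.pi,0,yaw]).as_matrix();out.append(R.from_matrix(Rt.T@Rg).as_rotvec()/np.radians(6))
    print('shift',np.round(out[0],2),'turn',np.round(out[1],2) if yaw is not None else '')
E
python3 - <<'E'
from h import *
import pickle
f=pickle.load(open('top0.pkl','rb'))
q=lambda *p:np.array(p,float)/5+[145,125]
print('L bottom z0',ray(f,q((105,252),(200,157)),0.)[:,:2],'L top',ray(f,q((98,240),(190,147)),.05)[:,:2])
print('R inner top z.05',ray(f,q((190,130),(305,240)),.05)[:,:2])
print('panel corners',ray(f,q((122,407),(262,345),(323,487),(183,547)),.022)[:,:2])
w=grab('wrist');print(np.round(w['tool_from_camera'],3).tolist(),w['K'].tolist())
plan([.54,.23,.30],2.86)
E
```

```text
L bottom z0 [[0.63088954 0.30299848]
 [0.68904433 0.25062153]] L top [[0.62901092 0.29842917]
 [0.68377599 0.24972143]]
R inner top z.05 [[0.69355842 0.25017968]
 [0.63262155 0.18302681]]
panel corners [[0.5383688  0.28493429]
 [0.57614292 0.20742832]
 [0.49614148 0.16960445]
 [0.46023099 0.24680747]]
[[0.001, -0.953, -0.304, 0.078], [1.0, 0.001, -0.0, 0.001], [0.0, -0.304, 0.953, -0.143], [0.0, 0.0, 0.0, 1.0]] [[294.4155705442, 0.0, 254.4603125283367], [0.0, 294.4155705442, 183.2370167153102], [0.0, 0.0, 1.0]]
shift [-22.75 -12.71  -3.44] turn [-0.01  0.    0.01]
```

Emit:
move_arm(
  plan=[
    [[-1,-0.45,0,0,0,0,-1],[-1,-0.45,0,0,0,0,-1],[-1,-0.45,0,0,0,0,-1],[-1,-0.45,0,0,0,0,-1],[-1,-0.45,0,0,0,0,-1],[-1,-0.45,0,0,0,0,-1],[-1,-0.45,0,0,0,0,-1],[-1,-0.45,0,0,0,0,-1],[-1,-0.45,0,0,0,0,-1],[-1,-0.45,0,0,0,0,-1]],
  ],
)

```text
clock: 1.15
position: [0.341, 0.4579, 0.2311]
tool_rot: [-3.141, -0.0, 2.861]
force: [0.1, 0.0, 0.1]
grip_width: 0.0003
finger_force: 0.0
```

Emit:
move_arm(
  plan=[
    [[-1,-0.45,0,0,0,0,0.2],[-1,-0.45,0,0,0,0,0.2],[-1,-0.45,0,0,0,0,0.2],[-1,-0.45,0,0,0,0,0.2],[-1,-0.45,0,0,0,0,0.2],[-0.8,-0.45,0.2,0,0,0.9,0.2],[-0.6,-0.5,0.3,0,0,0.9,0.2],[-0.5,-0.5,0.4,0,0,0.9,0.2],[-0.3,-0.3,0.3,0,0,0.9,0.2],[0,0,0,0,0,0.8,0.2]],
  ],
)

```text
clock: 2.15
position: [0.4509, 0.3375, 0.2064]
tool_rot: [-3.14, 0.0, 2.394]
force: [-0.4, 0.6, 0.5]
grip_width: 0.0513
finger_force: 0.0
```

```bash
python3 - <<'E'
from h import *
import pickle
s=observe();print(s['clock'],s['position'],s['tool_rot'],s['grip_width'],s['qpos'])
f=grab('wrist');save(f,'w1.png');pickle.dump({k:f[k] for k in('K','R','p','color')},open('w1.pkl','wb'))
E
```

```text
2.15 [0.45086399 0.33747654 0.20643514] [-3.13985342e+00  3.42461090e-04  2.39444299e+00] 0.0513308649807628 [-0.85127473  0.45686926  0.14153059  1.79697387 -0.07918527  0.89494773
  0.14925486]
```

View pics/w1.png

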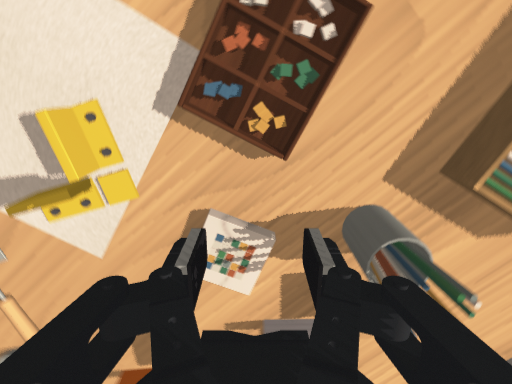

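The wrist view shows the panel at (238,252) between the open fingers, with the cup to the right at (385,240). The jig is hidden by the gripper. I go down behind the panel's face that looks away from the jig and push along jig +x.

```bash
python3 - <<'E'
from h import *
plan([.488,.292,.206]);plan([.488,.292,.006],np.radians(115.3))
E
```

```text
shift [-2.95 -0.42  0.04] turn 
shift [-2.95 -0.41 10.04] turn [-0.01  0.    3.61]
```

Emit:
move_arm(
  plan=[
    [[-1,-0.14,1,0,0,0,0.2],[-1,-0.14,1,0,0,0,0.2],[-0.95,-0.14,1,0,0,0,0.2],[0,0,1,0,0,0.6,0.2],[0,0,1,0,0,0.6,0.2],[0,0,1,0,0,0.6,0.2],[0,0,1,0,0,0.6,0.2],[0,0,1,0,0,0.6,0.2],[0,0,1,0,0,0.6,0.2],[0,0,1,0,0,0,0.2]],
  ],
)

```text
clock: 3.2
position: [0.4883, 0.2935, 0.0064]
tool_rot: [-3.141, -0.0, 2.023]
force: [-0.1, -0.2, -0.2]
grip_width: 0.0515
finger_force: 0.0
```

```bash
python3 - <<'E'
from h import *
f=grab('wrist');save(f,'w2.png');print(observe())
E
```

```text
{'clock': 3.25, 'qpos': array([-0.76072338,  0.77793394,  0.16425097,  1.88910202, -0.24349788,
        0.4972012 ,  0.02637568]), 'qd': array([-0.00437023, -0.03418246,  0.00898812,  0.00435644,  0.01916572,
        0.07372764,  0.00013322]), 'joint_efforts': array([ 2.09251572e-01, -1.17233913e+02,  1.19604546e+01, -2.48517019e+01,
        3.06347490e-02,  9.28740799e-01, -7.43720457e-01]), 'position': array([0.48704458, 0.29273513, 0.00364675]), 'tool_rot': array([-3.13820871e+00,  3.99506000e-04,  2.02500285e+00]), 'force': array([-2.97150111, -1.32738351, -3.99392638]), 'moment': array([-0.11993072,  0.21453694, -0.033835  ]), 'finger_force': 0.0, 'grip_width': 0.05160264843560228}
```

View pics/w2.png

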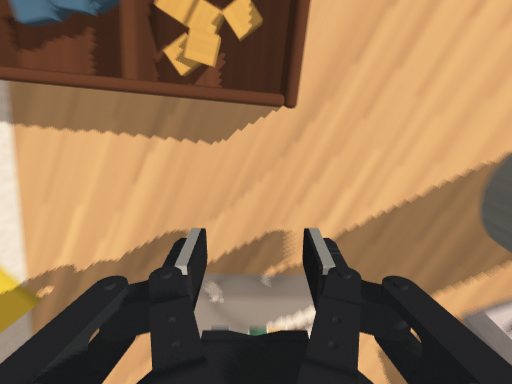

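Tips are behind the panel edge (row about 275), parallel to it and clear of the tray and cup. I push while turning it square with the jig.

Emit:
move_arm(
  plan=[
    [[-0.34,-0.08,-0.05,0,0,0,0.2],[-0.34,-0.08,0,0,0,-0.42,0.2],[-0.34,-0.08,0,0,0,-0.42,0.2],[-0.34,-0.08,0,0,0,-0.42,0.2],[-0.34,-0.08,0,0,0,-0.42,0.2],[-0.34,-0.08,0,0,0,-0.42,0.2],[-0.34,-0.08,0,0,0,-0.42,0.2],[-0.34,-0.08,0,0,0,-0.42,0.2],[-0.34,-0.08,0,0,0,-0.42,0.2],[-0.34,-0.08,0,0,0,-0.42,0.2]],
  ],
)

```text
clock: 4.25
position: [0.5146, 0.2283, 0.0096]
tool_rot: [3.141, 0.0, 2.422]
force: [-3.1, 1.9, -1.4]
grip_width: 0.0514
finger_force: 1.2
```

```bash
python3 - <<'E'
from h import *
import pickle
s=observe();print(s['position'],np.degrees(s['tool_rot'][2]),s['force'])
f=grab('top');pickle.dump({k:f[k] for k in('K','R','p','color')},open('top1.pkl','wb'))
c=f['color'][115:240,140:250];cv2.imwrite('pics/t1.png',cv2.resize(c,None,fx=4.8,fy=4.8,interpolation=cv2.INTER_CUBIC)[:,:,::-1])
E
```

```text
[0.51459637 0.22828279 0.00961809] 138.7578119551858 [-3.08798834  1.93706987 -1.4192701 ]
```

View pics/t1.png

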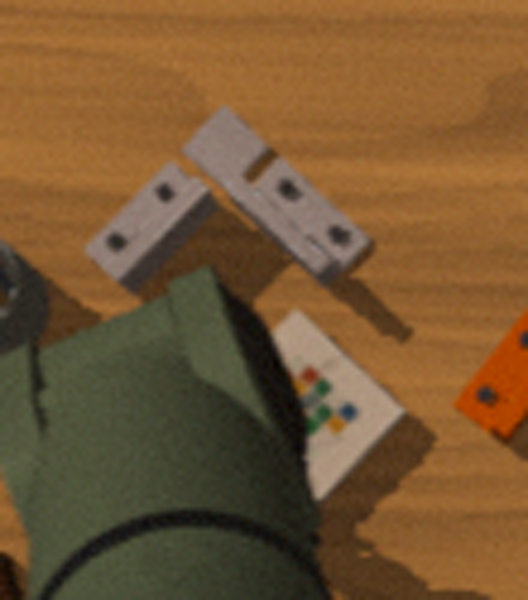

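The panel now sits at about 45° in the picture with corners at (295,312), (405,410), (320,497). The right jig fence runs parallel to it.

```bash
python3 - <<'E'
from h import *
import pickle
f=pickle.load(open('top1.pkl','rb'))
q=lambda *p:np.array(p,float)/4.8+[140,115]
P=ray(f,q((295,312),(407,410),(320,499)),.022)[:,:2];print('panel',P,np.linalg.norm(np.diff(P,axis=0),axis=1),[np.degrees(np.arctan2(*d[::-1])) for d in np.diff(P,axis=0)],'centre',(P[0]+P[2])/2)
# jig: outer right fence foot edge & left
E=ray(f,q((226,107),(374,242)),.005)[:,:2];d=E[1]-E[0];print('R foot outer',E,np.degrees(np.arctan2(*d[::-1])))
E=ray(f,q((87,245),(175,162)),.005)[:,:2];d=E[1]-E[0];print('L foot outer',E,np.degrees(np.arctan2(*d[::-1])))
E=ray(f,q((126,292),(214,203)),.0)[:,:2];d=E[1]-E[0];print('L inner z0',E,np.degrees(np.arctan2(*d[::-1])))
E=ray(f,q((238,197),(325,281)),.05)[:,:2];d=E[1]-E[0];print('R inner z50',E,np.degrees(np.arctan2(*d[::-1])))
plan([.5146,.2283,.05]);s=observe()
E
```

```text
panel [[0.61690645 0.19757898]
 [0.56000015 0.12887404]
 [0.50565922 0.17826395]] [0.08921152 0.07343228] [np.float64(-129.6339649865594), np.float64(137.73262229707842)] centre [0.56128284 0.18792147]
R foot outer [[0.74536661 0.24650598]
 [0.66424674 0.15314706]] -130.98748396813363
L foot outer [[0.65687727 0.32626362]
 [0.7099557  0.27583961]] -43.53091986864615
L inner z0 [[0.62963423 0.30220987]
 [0.68634144 0.25171244]] -41.68486817720449
R inner z50 [[0.6796619  0.23105416]
 [0.63122838 0.17818779]] -132.49435641873083
shift [ 0.07  0.02 -2.02] turn
```

Emit:
move_arm(
  plan=[
    [[0.4,0,-0.3,0,0,0,0.2],[0,0,-1,0,0,0.5,0.2],[0,0,-1,0,0,1,0.2],[0,0,-1,0,0,1,0.2],[0,0,0,0,0,1,0.2],[0,0,0,0,0,1,0.2],[0,0,0,0,0,1,0.2],[0,0,0,0,0,1,0.2],[0,0,0,0,0,1,0.2],[0,0,0,0,0,1,0.2]],
  ],
)

```text
clock: 5.3
position: [0.5078, 0.235, 0.0754]
tool_rot: [3.141, -0.001, 1.524]
force: [-0.3, -0.5, 0.2]
grip_width: 0.0517
finger_force: 0.0
```

```bash
python3 - <<'E'
from h import *
print(observe()['position']);plan([.505,.136,.07],np.radians(48))
E
```

```text
[0.50778723 0.23503494 0.07540541]
shift [-4.95  0.09  0.26] turn [ 0.   -0.01  6.55]
```

Emit:
move_arm(
  plan=[
    [[-1,0.02,0,0,0,0,0.2],[-1,0.02,0,0,0,0,0.2],[-1,0.02,0,0,0,0.5,0.2],[-0.99,0.1,0,0,0,1,0.2],[-0.95,0.15,0,0,0,1,0.2],[0,0,0.6,0,0,1,0.2],[0,0,0.6,0,0,1,0.2],[0,0,0.6,0,0,1,0.2],[0,0,0.6,0,0,1,0.2],[0,0,0.6,0,0,0,0.2]],
  ],
)

```text
clock: 6.3
position: [0.5062, 0.1352, 0.0143]
tool_rot: [3.141, -0.001, 0.844]
force: [-0.5, -0.0, -0.0]
grip_width: 0.0513
finger_force: 0.0
```

```bash
python3 - <<'E'
from h import *
import pickle
s=observe();print(s['position'],np.degrees(s['tool_rot'][2]),s['force'])
f=grab('wrist');save(f,'w3.png');pickle.dump({k:f[k] for k in('K','R','p','color')},open('w3.pkl','wb'));plan([.505,.136,.008],np.radians(48))
E
```

```text
[0.50616184 0.13516679 0.01427559] 48.34924050294487 [-0.49072232 -0.02250107 -0.03984361]
shift [ 0.02 -0.05  0.23] turn [-0.01  0.01  0.1 ]
```

View pics/w3.png

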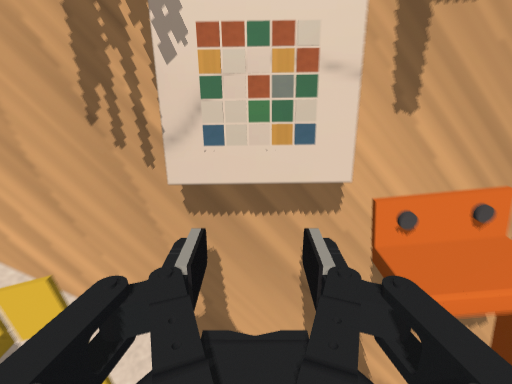

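The panel edge lies square to the fingers (row 184, columns 168–352). The path ahead is clear, and the orange jig stays to the right. I push toward the y fence.

Emit:
move_arm(
  plan=[
    [[0.3,0,0.3,0,0,0,0.2],[0.45,0,0,0,0,0,0.2],[0.5,0,0,0,0,0,0.2],[0.5,0,0,0,0,0,0.2],[0.5,0,0,0,0,0,0.2],[0.5,0,0,0,0,0,0.2],[0.5,0,0,0,0,0,0.2],[0.5,0,0,0,0,0,0.2],[0.5,0,0,0,0,0,0.2],[0.4,0,0,0,0,0,0.2]],
  ],
)

```text
clock: 7.35
position: [0.5682, 0.2052, 0.0086]
tool_rot: [3.141, 0.0, 0.849]
force: [-3.1, -4.2, 3.4]
grip_width: 0.0512
finger_force: 2.8
```

```bash
python3 - <<'E'
from h import *
import pickle
s=observe();p=s['position'];print(p,np.degrees(s['tool_rot'][2]),s['force'],'v',p@[.669,.743,0])
f=grab('wrist');save(f,'w4.png');pickle.dump({k:f[k] for k in('K','R','p','color')},open('w4.pkl','wb'))
E
```

```text
[0.56820407 0.20523622 0.00856075] 48.62387962225813 [-3.10197364 -4.21236434  3.4365341 ] v 0.5326190357937076
```

View pics/w4.png

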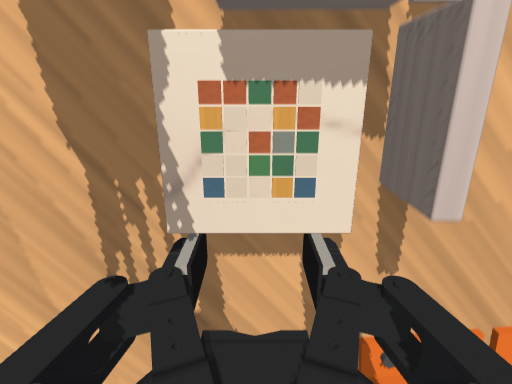

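The wrist view shows the panel square ahead of the fingers (far edge row 30, columns 149–372). The right fence's inner base line runs from about (381,187) to (400,30), and the far fence base is near row 9.

```bash
python3 - <<'E'
from h import *
import pickle
f=pickle.load(open('w4.pkl','rb'))
U=np.array([.743,-.669]);V=np.array([.669,.743])
def show(n,px,z):
    P=ray(f,np.array(px,float),z)[:,:2];d=P[1]-P[0];print(n,'u',np.round(P@U,4),'v',np.round(P@V,4),'ang',round(np.degrees(np.arctan2(d[1],d[0])),1))
show('panel far',[(149,30),(372,30)],.022);show('panel near',[(168,233),(352,233)],.022)
show('panel R',[(352,233),(372,30)],.022)
show('fence x',[(381,187),(400,30)],0);show('fence y',[(225,9),(392,9)],0)
E
```

```text
panel far u [0.2417 0.3299] v [0.6337 0.6347] ang -41.3
panel near u [0.2423 0.332 ] v [0.5446 0.5456] ang -41.3
panel R u [0.332  0.3299] v [0.5456 0.6347] ang 49.4
fence x u [0.3528 0.3507] v [0.5622 0.6387] ang 49.6
fence y u [0.2699 0.3456] v [0.6463 0.6472] ang -41.3
```

Emit:
move_arm(
  plan=[
    [[0.15,0,0,0,0,0,0.2],[0.15,0,0,0,0,0,0.2],[0.1,0,0,0,0,0,0.2],[0.05,0,0,0,0,0,0.2],[0.03,0,0,0,0,0,0.2],[0.02,0,0,0,0,0,0.2],[0.02,0,0,0,0,0,0.2],[0.01,0,0,0,0,0,0.2],[0.01,0,0,0,0,0,0.2],[0,0,0,0,0,0,0.2]],
  ],
)

```text
clock: 8.4
position: [0.5747, 0.2125, 0.0084]
tool_rot: [-3.142, 0.0, 0.848]
force: [-3.7, -4.0, 2.8]
grip_width: 0.0512
finger_force: 2.5
```

Emit:
move_arm(
  plan=[
    [[0.01,0,0,0,0,0,0.2],[0.01,0,0,0,0,0,0.2],[0.01,0,0,0,0,0,0.2],[0.01,0,0,0,0,0,0.2],[0.01,0,0,0,0,0,0.2],[0.01,0,0,0,0,0,0.2],[0,0,0,0,0,0,0.2],[0,0,0,0,0,0,0.2],[0,0,0,0,0,0,0.2],[0,0,0,0,0,0,0.2]],
  ],
)

```text
clock: 9.4
position: [0.5752, 0.2129, 0.0083]
tool_rot: [-3.141, 0.001, 0.848]
force: [-5.4, -6.1, 5.7]
grip_width: 0.0514
finger_force: 4.2
```

Emit:
move_arm(
  plan=[
    [[0.01,0,0,0,0,0,0.2],[0.01,0,0,0,0,0,0.2],[0.01,0,0,0,0,0,0.2],[0.01,0,0,0,0,0,0.2],[0.01,0,0,0,0,0,0.2],[0.01,0,0,0,0,0,0.2],[0.01,0,0,0,0,0,0.2],[0,0,0,0,0,0,0.2],[0,0,0,0,0,0,0.2],[0,0,0,0,0,0,0.2]],
  ],
)

```text
clock: 10.4
position: [0.5752, 0.213, 0.0082]
tool_rot: [-3.141, 0.003, 0.847]
force: [-11.7, -11.2, 11.8]
grip_width: 0.0514
finger_force: 8.1
```

```bash
python3 - <<'E'
from h import *
import pickle
s=observe();p=s['position'];print(p,s['force'],'v',p@[.669,.743,0])
f=grab('wrist');pickle.dump({k:f[k] for k in('K','R','p','color')},open('w5.pkl','wb'))
cv2.imwrite('pics/w5.png',cv2.resize(f['color'][0:70,130:420],None,fx=2.7,fy=2.7,interpolation=cv2.INTER_CUBIC)[:,:,::-1])
E
```

```text
[0.57523938 0.21302029 0.00821397] [-11.65400665 -11.23266936  11.7884798 ] v 0.5431092249047725
```

View pics/w5.png

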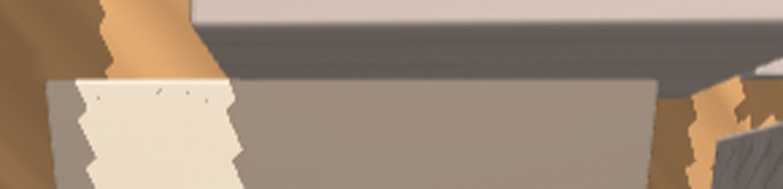

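The crop shows the panel's far edge against the fence base. Contact force on the y fence is about 14 N. I back off now and move round to the other side for the x push, first checking the cup's clearance.

```bash
cat >> h.py <<'E'
U=np.array([.7501,-.6613]);V=np.array([.6613,.7501])
def uv(u,v,z): return np.r_[u*U+v*V,z]
E
python3 - <<'E'
from h import *
import pickle
f=pickle.load(open('top0.pkl','rb'))
hsv=cv2.cvtColor(f['color'],cv2.COLOR_RGB2HSV)
k=512/800
print('cup outline right edge z.09/0:',ray(f,np.array([(236*k,270*k)]),.0)[:,:2],'low edge',ray(f,np.array([(215*k,298*k)]),.0)[:,:2],'rim c',ray(f,np.array([(203*k,268*k)]),.09)[:,:2],'rod tips',ray(f,np.array([(180*k,265*k),(195*k,248*k)]),.17)[:,:2])
plan([.566,.203,.08]);print(uv(.2216,.590,.08))
E
```

```text
cup outline right edge z.09/0: [[0.6372102  0.34661099]] low edge [[0.58347988 0.38219069]] rim c [[0.62308721 0.38447602]] rod tips [[0.61262676 0.40086695]
 [0.64130211 0.3787158 ]]
shift [-0.69 -0.02 -3.59] turn 
[0.55638916 0.29601492 0.08      ]
```

Emit:
move_arm(
  plan=[
    [[-0.1,0,0,0,0,0,0.2],[-0.6,0,-0.3,0,0,0,0.2],[0,0,-1,0,0,0,0.2],[0,0,-1,0,0,-0.5,0.2],[0,0,-1,0,0,-1,0.2],[0,0,-0.5,0,0,-1,0.2],[0,0,0,0,0,-1,0.2],[0,0,0,0,0,-1,0.2],[0,0,0,0,0,-1,0.2],[0,0,0,0,0,-1,0.2]],
  ],
)

```text
clock: 11.45
position: [0.5672, 0.204, 0.0849]
tool_rot: [3.141, -0.001, 1.533]
force: [-0.2, -0.4, -0.4]
grip_width: 0.0512
finger_force: 0.0
```

```bash
python3 - <<'E'
from h import *
s=observe();print(s['position'],np.degrees(s['tool_rot']));plan(uv(.2216,.590,.08),np.radians(138.6))
E
```

```text
[0.56721655 0.20396643 0.08486325] [ 1.79947915e+02 -3.65635966e-02  8.78377956e+01]
shift [ 4.58 -0.71  0.25] turn [ 0.01 -0.   -8.46]
```

Emit:
move_arm(
  plan=[
    [[1,-0.15,0,0,0,0,0.2],[1,-0.15,0,0,0,0,0.2],[1,-0.15,0,0,0,0,0.2],[1,-0.15,0,0,0,-0.4,0.2],[0.58,-0.1,0,0,0,-1,0.2],[0,0,0,0,0,-1,0.2],[0,0,0,0,0,-1,0.2],[0,0,0,0,0,-1,0.2],[0,0,0,0,0,-1,0.2],[0,0,0,0,0,-1,0.2]],
  ],
)

```text
clock: 12.45
position: [0.5567, 0.2964, 0.0846]
tool_rot: [3.141, 0.0, 2.206]
force: [0.1, -1.4, -1.1]
grip_width: 0.0512
finger_force: 0.0
```

```bash
python3 - <<'E'
from h import *
s=observe();print(s['position'],np.degrees(s['tool_rot']));plan(uv(.2216,.590,.008),np.radians(138.6))
E
```

```text
[0.55666229 0.29639767 0.08464678] [1.79957882e+02 4.85878565e-03 1.26366411e+02]
shift [-0.01 -0.03  3.83] turn [ 0.01  0.   -2.04]
```

Emit:
move_arm(
  plan=[
    [[0,0,0.4,0,0,-0.68,0.2],[0,0,0.7,0,0,-0.68,0.2],[0,0,0.8,0,0,-0.68,0.2],[0,0,0.8,0,0,0,0.2],[0,0,0.7,0,0,0,0.2],[0,0,0.4,0,0,0,0.2],[-0.3,0,0,0,0,0,0.2],[-0.4,0,0,0,0,0,0.2],[-0.4,0,0,0,0,0,0.2],[-0.2,0,0,0,0,0,0.2]],
  ],
)

```text
clock: 13.45
position: [0.5771, 0.2781, 0.0089]
tool_rot: [3.141, 0.0, 2.412]
force: [-3.9, 2.3, 2.4]
grip_width: 0.0513
finger_force: 2.3
```

```bash
python3 - <<'E'
from h import *
s=observe();p=s['position'];print(p,np.degrees(s['tool_rot']),s['force'],p[:2]@U,p[:2]@V)
E
```

```text
[0.57709651 0.27811722 0.00886307] [1.79960946e+02 2.17078745e-02 1.38169198e+02] [-3.85425195  2.26056231  2.42928068] 0.24896117648032634 0.5902496523253957
```

Emit:
move_arm(
  plan=[
    [[-0.15,0,0,0,0,0,0.2],[-0.1,0,0,0,0,0,0.2],[-0.05,0,0,0,0,0,0.2],[-0.02,0,0,0,0,0,0.2],[-0.02,0,0,0,0,0,0.2],[-0.01,0,0,0,0,0,0.2],[-0.01,0,0,0,0,0,0.2],[-0.01,0,0,0,0,0,0.2],[0,0,0,0,0,0,0.2],[0,0,0,0,0,0,0.2]],
  ],
)

```text
clock: 14.45
position: [0.5815, 0.2746, 0.0087]
tool_rot: [3.141, -0.001, 2.413]
force: [-3.3, 3.1, 3.6]
grip_width: 0.0512
finger_force: 2.6
```

Emit:
move_arm(
  plan=[
    [[-0.01,0,0,0,0,0,0.2],[-0.01,0,0,0,0,0,0.2],[-0.01,0,0,0,0,0,0.2],[-0.01,0,0,0,0,0,0.2],[-0.01,0,0,0,0,0,0.2],[-0.01,0,0,0,0,0,0.2],[-0.01,0,0,0,0,0,0.2],[0,0,0,0,0,0,0.2],[0,0,0,0,0,0,0.2],[0,0,0,0,0,0,0.2]],
  ],
)

```text
clock: 15.45
position: [0.582, 0.2742, 0.0087]
tool_rot: [3.141, -0.001, 2.413]
force: [-7.1, 4.2, 5.4]
grip_width: 0.0513
finger_force: 4.4
```

Emit:
move_arm(
  plan=[
    [[-0.01,0,0,0,0,0,0.2],[-0.01,0,0,0,0,0,0.2],[-0.01,0,0,0,0,0,0.2],[-0.01,0,0,0,0,0,0.2],[-0.01,0,0,0,0,0,0.2],[-0.01,0,0,0,0,0,0.2],[-0.01,0,0,0,0,0,0.2],[0,0,0,0,0,0,0.2],[0,0,0,0,0,0,0.2],[0,0,0,0,0,0,0.2]],
  ],
)

```text
clock: 16.45
position: [0.5821, 0.2741, 0.0087]
tool_rot: [-3.141, -0.003, 2.414]
force: [-12.7, 7.2, 8.9]
grip_width: 0.0516
finger_force: 7.6
```

```bash
python3 - <<'E'
from h import *
s=observe();p=s['position'];print(p,np.degrees(s['tool_rot']),s['force'],p[:2]@U,p[:2]@V)
E
```

```text
[0.58208119 0.27405876 0.00871184] [-1.79990425e+02 -1.67513849e-01  1.38315254e+02] [-12.72294308   7.23342921   8.86896417] 0.2553840439589893 0.5905017688595607
```

The x fence is felt at 14 N. I retreat and travel to the large frame with a turn to yaw 86°.

Emit:
move_arm(
  plan=[
    [[0.2,0,0,0,0,0,0.2],[0.5,0,-0.7,0,0,0,0.2],[0,0,-1,0,0,0,0.2],[0,0,-1,0,0,0,0],[0,0,-1,0,0,0,0],[-0.9,-1,-0.8,0,0,0,0],[-0.9,-1,-0.8,0,0,0,0],[-0.9,-1,-0.8,0,0,0,0],[-0.9,-1,-0.8,0,0,0,0],[-0.9,-1,-0.8,0,0,0,0]],
  ],
)

```text
clock: 17.45
position: [0.5736, 0.1459, 0.1641]
tool_rot: [3.141, 0.001, 2.412]
force: [0.5, -0.2, 0.7]
grip_width: 0.0427
finger_force: 0.0
```

Emit:
move_arm(
  plan=[
    [[-0.9,-1,0,0,0,0,0],[-0.9,-1,0,0,0,0,0],[-0.9,-1,0,0,0,0,0],[-0.9,-1,0,0,0,0.9,0],[-0.9,-0.9,0,0,0,0.9,0],[-1,-0.8,0,0,0,0.9,0],[-1,-0.65,0,0,0,0.9,0],[-1,-0.5,0,0,0,0.9,0],[-1,-0.4,0,0,0,0.9,0],[-1,-0.3,0,0,0,0.9,0]],
  ],
)

```text
clock: 18.45
position: [0.5717, -0.1012, 0.1635]
tool_rot: [3.14, 0.0, 1.749]
force: [0.3, -0.1, 0.6]
grip_width: 0.0428
finger_force: 0.0
```

Emit:
move_arm(
  plan=[
    [[-1,-0.2,0,0,0,0.9,0],[-1,-0.15,0,0,0,0.9,0],[-1,0,0,0,0,0.6,0],[-1,0.07,0,0,0,0,0],[-1,0.07,0,0,0,0,0],[-1,0.07,0,0,0,0,0],[-1,0.07,0,0,0,0,0],[-1,0.07,0,0,0,0,0],[-1,0.07,0,0,0,0,0],[-1,0.07,0,0,0,0,0]],
  ],
)

```text
clock: 19.45
position: [0.5701, -0.3023, 0.163]
tool_rot: [3.141, 0.0, 1.502]
force: [-1.4, 0.4, -0.5]
grip_width: 0.0427
finger_force: 0.0
```

```bash
python3 - <<'E'
from h import *
import pickle
s=observe();print(s['clock'],s['position'],np.degrees(s['tool_rot']),s['qpos'])
f=grab('wrist');pickle.dump({k:f[k] for k in('K','R','p','color')},open('w6.pkl','wb'))
hsv=cv2.cvtColor(f['color'],cv2.COLOR_RGB2HSV)
for p in ray_pts if 0 else []: pass
# project the expected frame into the picture
X=np.array([[.618,-.321,.014],[.458,-.325,.014],[.623,-.15,.016]]);c=(X-f['p'])@f['R'];print((c@f['K'].T)[:,:2]/c[:,2:])
t=grab('top');pickle.dump({k:t[k] for k in('K','R','p','color')},open('top2.pkl','wb'))
E
```

```text
19.45 [ 0.57012565 -0.30232729  0.16301789] [1.79964230e+02 2.79947689e-03 8.60347266e+01] [ 0.16207154  0.65830696  0.3643171   1.62015088 -0.27903865  0.91423752
  0.55883722]
[[301.0538684  184.36293059]
 [149.6953413  197.77136459]
 [303.18850207  -4.34999891]]
```

```bash
python3 - <<'E'
from h import *
import pickle
f=pickle.load(open('w6.pkl','rb'))
a=cv2.GaussianBlur(f['color'],(3,3),0);hsv=cv2.cvtColor(a,cv2.COLOR_RGB2HSV)
print([tuple(int(v) for v in hsv[184,x]) for x in range(235,375,4)])
print([tuple(int(v) for v in hsv[y,301]) for y in range(110,250,4)])
E
```

```text
[(15, 128, 203), (15, 130, 189), (15, 129, 207), (15, 129, 201), (15, 129, 203), (15, 128, 203), (15, 128, 135), (15, 128, 133), (13, 162, 164), (13, 162, 172), (13, 162, 173), (14, 149, 183), (15, 129, 194), (15, 129, 186), (15, 129, 205), (15, 130, 202), (15, 129, 195), (15, 129, 210), (15, 129, 198), (15, 129, 180), (15, 129, 190), (15, 130, 188), (15, 129, 176), (14, 128, 146), (14, 126, 117), (14, 138, 100), (13, 161, 135), (13, 162, 173), (13, 162, 173), (13, 160, 174), (15, 128, 192), (15, 129, 191), (15, 129, 186), (15, 130, 183), (15, 129, 209)]
[(15, 130, 210), (15, 129, 210), (15, 129, 210), (15, 130, 210), (15, 130, 210), (15, 130, 210), (15, 131, 206), (14, 147, 182), (13, 161, 174), (13, 161, 158), (13, 161, 154), (14, 138, 133), (15, 128, 128), (15, 128, 175), (15, 129, 205), (15, 129, 205), (15, 129, 205), (15, 128, 203), (15, 129, 203), (15, 129, 203), (15, 130, 202), (15, 129, 201), (15, 129, 201), (15, 130, 200), (14, 144, 168), (13, 163, 169), (13, 162, 165), (13, 162, 157), (14, 144, 135), (15, 102, 150), (19, 25, 114), (12, 23, 55), (0, 15, 33), (150, 10, 25), (120, 13, 19)]
```

```bash
python3 - <<'E'
from h import *
import pickle
f=pickle.load(open('w6.pkl','rb'))
hsv=cv2.cvtColor(cv2.GaussianBlur(f['color'],(3,3),0),cv2.COLOR_RGB2HSV)
m=((hsv[...,1]>146)&(hsv[...,0]>9)&(hsv[...,0]<18)).astype(np.uint8)
M=np.zeros_like(m);M[115:245,230:380]=m[115:245,230:380]
cs,_=cv2.findContours(M,cv2.RETR_EXTERNAL,cv2.CHAIN_APPROX_NONE);k=max(cs,key=cv2.contourArea)
print('bb',cv2.boundingRect(k))
P=(ray(f,k[:,0,:].astype(float),.014)[:,:2]*1000).astype(np.float32);r=cv2.minAreaRect(P);print(r);print(cv2.boxPoints(r).round(1).tolist())
# edges: fit lines to the extreme points per side after rotating
ang=np.radians(r[2] if r[2]<45 else r[2]-90);Q=P@np.array([[np.cos(ang),-np.sin(ang)],[np.sin(ang),np.cos(ang)]])
lo,hi=Q.min(0),Q.max(0);print('rot box',lo,hi,hi-lo)
for ax in(0,1):
  for e,v in(('lo',lo),('hi',hi)):
    s=Q[(abs(Q[:,ax]-v[ax])<2.5)&(abs(Q[:,1-ax]-(lo+hi)[1-ax]/2)<30)];
    if len(s)>8: c=np.polyfit(s[:,1-ax],s[:,ax],1);print('xy'[ax],e,len(s),'pos',np.polyval(c,(lo+hi)[1-ax]/2),'slope deg',np.degrees(c[0]))
print('ang',np.degrees(ang))
# panel state from top2
t=pickle.load(open('top2.pkl','rb'));h2=cv2.cvtColor(t['color'],cv2.COLOR_RGB2HSV)
o=np.hstack([cv2.resize(f['color'][100:250,225:395],(425,375),interpolation=cv2.INTER_CUBIC),cv2.resize(t['color'][130:205,150:225],(375,375),interpolation=cv2.INTER_CUBIC)])
cv2.imwrite('pics/last.png',o[:,:,::-1])
X=np.r_[[np.r_[x*U+y*V,z] for x,y,z in((.3563,.6412,.022),(.2663,.6412,.022),(.2663,.5512,.022),(.3563,.5512,.022))]]
c=(X-t['p'])@t['R'];print('expected panel px',((c@t['K'].T)[:,:2]/c[:,2:]).round(1).tolist())
low=(h2[...,1]<95).astype(np.uint8)
for y in range(150,200,3): print(y,''.join('#' if low[y,x] else '.' for x in range(160,225)))
E
```

```text
bb (266, 138, 91, 84)
((626.350830078125, -318.2867126464844), (90.14405059814453, 90.20323944091797), 86.09233093261719)
[[578.2999877929688, -360.20001220703125], [668.2999877929688, -366.29998779296875], [674.4000244140625, -276.3999938964844], [584.4000244140625, -270.20001220703125]]
rot box [ 601.48390022 -319.93368935] [ 691.68713825 -229.789634  ] [90.20323803 90.14405535]
x lo 56 pos 601.8804330017871 slope deg -0.6676316531388352
x hi 56 pos 691.1726118344345 slope deg 0.1239810021921666
y lo 55 pos -319.9336714435174 slope deg 9.612147635702763e-06
y hi 60 pos -229.8643399767442 slope deg 0.023129285736817048
ang -3.907669067382812
expected panel px [[185.9, 154.0], [163.9, 176.5], [186.7, 197.8], [208.6, 175.1]]
150 ..............####....##########...######........................
153 ...........############...###################....................
156 ........################..######################.................
159 .....##############################################..............
162 ..#####################################################..........
165 #########################################################........
168 ######################....#.....######################...........
171 ..####################........#..##################..............
174 ......###########.....####.#####################.................
177 ......########......#####....####...#############................
180 ........#########.....###########....#########...................
183 ...........################################......................
186 ..............############..############.........................
189 .................####################............................
192 .....................#############...............................
195 ........................#######..................................
198 ............................#....................................
```

The frame is measured at (626.4, -318.3) mm, 90.1 × 90.2 mm as given, at -3.9°. The top view also matches the panel at home. I grasp the bar nearest the robot.

Emit:
move_arm(
  plan=[
    [[-0.3,0.48,0.9,0,0,0,0],[-0.3,0.48,1,0,0,0,0],[0,0,1,0,0,0,0],[0,0,1,0,0,0,0],[0,0,1,0,0,0,0],[0,0,1,0,0,0,0],[0,0,0.9,0,0,0,0],[0,0,0.6,0,0,0,0],[0,0,0.35,0,0,0,0],[0,0,0.2,0,0,0,0]],
  ],
)

```text
clock: 20.55
position: [0.5885, -0.3147, 0.003]
tool_rot: [-3.142, 0.0, 1.502]
force: [-0.4, -0.0, -0.1]
grip_width: 0.0424
finger_force: 0.0
```

Emit:
move_arm(
  grip_force=40,
  plan=[
    [[0,0,0,0,0,0,-1],[0,0,0,0,0,0,-1],[0,0,0,0,0,0,-1],[0,0,0,0,0,0,-1],[0,0,0,0,0,0,-1],[0,0,0,0,0,0,-1],[0,0,-0.3,0,0,0,-1],[0,0,-0.7,0,0,0,-1],[0,0,-1,0,0,0,-1],[0,0,-1,0,0,0,-1]],
  ],
)

```text
clock: 21.55
position: [0.5884, -0.3147, 0.0649]
tool_rot: [3.141, 0.0, 1.501]
force: [0.1, 0.4, -0.0]
grip_width: 0.0129
finger_force: 40.0
```

```bash
python3 - <<'E'
from h import *
import pickle
s=observe();print(s['clock'],s['position'],np.degrees(s['tool_rot']),s['grip_width'],s['force'],s['qpos'])
f=grab('wrist');pickle.dump({k:f[k] for k in('K','R','p','color')},open('w7.pkl','wb'))
hsv=cv2.cvtColor(cv2.GaussianBlur(f['color'],(3,3),0),cv2.COLOR_RGB2HSV)
m=((hsv[...,1]>146)&(hsv[...,0]>9)&(hsv[...,0]<18)).astype(np.uint8)
for y in range(90,260,8): print(y,''.join('#' if m[y,x] else '.' for x in range(100,480,5)))
E
```

```text
21.55 [ 0.58844422 -0.31473915  0.06492631] [1.79988886e+02 8.42523148e-03 8.60228046e+01] 0.01290715826413614 [ 0.14024065  0.37588165 -0.01350211] [ 0.20645037  0.81184499  0.31465598  1.60666531 -0.32655725  0.7751159
  0.59469355]
90 ............................................................................
98 ............................................................................
106 ............................................................................
114 ............................................................................
122 ............................................................................
130 ............................................................................
138 ............................................................................
146 ............................................................................
154 ............................................................................
162 .............................####################################...........
170 ............................#########################
[... 214 characters left out ...]
....######.......................#########..........
202 ######......................######.......................#########..........
210 .#####.......................#####.......................########...........
218 ..#####......................#####.......................########...........
226 ..#####......................#####.......................########...........
234 ..#####......................#####......................########............
242 ...####......................#####......................########............
250 #######......................#####......................########............
258 #######......................#####......................#######.............
```

The frame is held squarely (grip width 13 mm). I carry it to the jig.

Emit:
move_arm(
  plan=[
    [[1,-0.1,-1,0,0,0.9,-1],[1,-0.2,-1,0,0,0.9,-1],[1,-0.27,-1,0,0,0.9,-1],[1,-0.37,-0.5,0,0,0.9,-1],[1,-0.48,0,0,0,0.9,-1],[1,-0.6,0,0,0,0.9,-1],[1,-0.74,0,0,0,0.85,-1],[1,-0.88,0,0,0,0,-1],[1,-0.88,0,0,0,0,-1],[1,-0.88,0,0,0,0,-1]],
  ],
)

```text
clock: 22.6
position: [0.5871, -0.0806, 0.1342]
tool_rot: [3.141, -0.001, 0.847]
force: [-0.0, 1.2, -0.3]
grip_width: 0.0127
finger_force: 40.1
```

Emit:
move_arm(
  plan=[
    [[1,-0.88,0,0,0,0,-1],[1,-0.88,0,0,0,0,-1],[1,-0.88,0,0,0,0,-1],[1,-0.88,0,0,0,0,-1],[1,-0.88,0,0,0,0,-1],[1,-0.88,0,0,0,0,-1],[1,-0.88,0,0,0,0,-1],[1,-0.88,0,0,0,0,-1],[1,-0.88,0,0,0,0,-1],[0.6,-0.5,0,0,0,0,-1]],
  ],
)

```text
clock: 23.6
position: [0.5879, 0.176, 0.134]
tool_rot: [-3.141, -0.001, 0.849]
force: [0.1, -0.7, -0.6]
grip_width: 0.013
finger_force: 40.1
```

```bash
python3 - <<'E'
from h import *
s=observe();print(s['clock'],s['position'],np.degrees(s['tool_rot']),s['grip_width'],s['force'])
plan(uv(.2683,.5922,.025),np.radians(48.5))
E
```

```text
23.6 [0.5878659  0.1760286  0.13402269] [-1.79968644e+02 -6.73338106e-02  4.86418978e+01] 0.013046504036958641 [ 0.05644826 -0.68399042 -0.55835318]
shift [ 3.57 -2.81  5.46] turn [-0.01 -0.01  0.02]
```

Emit:
move_arm(
  plan=[
    [[0.9,-0.7,0.5,0,0,0,-1],[0.9,-0.7,0.6,0,0,0,-1],[0.9,-0.7,0.6,0,0,0,-1],[0.87,-0.71,0.6,0,0,0,-1],[0,0,0.8,0,0,0,-1],[0,0,0.8,0,0,0,-1],[0,0,0.6,0,0,0,-1],[0,0,0.4,0,0,0,-1],[0,0,0.25,0,0,0,-1],[0,0,0.2,0,0,0,-1]],
  ],
)

```text
clock: 24.6
position: [0.5935, 0.2639, 0.0262]
tool_rot: [3.141, -0.0, 0.846]
force: [-0.5, 0.3, -0.8]
grip_width: 0.013
finger_force: 40.1
```

```bash
python3 - <<'E'
from h import *
s=observe();p=s['position'];print(s['clock'],p,np.degrees(s['tool_rot']),s['grip_width'],s['force'],p[:2]@U,p[:2]@V)
E
```

```text
24.6 [0.59346689 0.26390907 0.02617225] [ 1.79990892e+02 -1.04170791e-02  4.84909520e+01] 0.013003415336512673 [-0.45774517  0.33841317 -0.794482  ] 0.2706364437480805 0.5904178467000396
```

Emit:
move_arm(
  plan=[
    [[0,0,0.05,0,0,0,-1],[0.1,0,0.02,0,0,0,-1],[0.1,0,0,0,0,0,-1],[0.06,0,0,0,0,0,-1],[0.03,0,0,0,0,0,-1],[0.02,0,0,0,0,0,-1],[0.01,0,0,0,0,0,-1],[0.01,0,0,0,0,0,-1],[0,0,0,0,0,0,-1],[0,0,0,0,0,0,-1]],
  ],
)

```text
clock: 25.6
position: [0.5981, 0.2685, 0.0261]
tool_rot: [3.141, -0.001, 0.846]
force: [-4.1, -3.9, 11.7]
grip_width: 0.0127
finger_force: 41.6
```

```bash
python3 - <<'E'
from h import *
s=observe();p=s['position'];F=s['force'];print(s['clock'],p,np.degrees(s['tool_rot']),'F u,v,z',F[:2]@U,F[:2]@V,F[2],p[:2]@U,p[:2]@V,s['moment'])
E
```

```text
25.6 [0.59806313 0.26852902 0.026057  ] [ 1.79967326e+02 -3.20518064e-02  4.84830124e+01] F u,v,z -0.5043026536706153 -5.6149584085308835 11.674243829112573 0.27102890986043565 0.5969227655223528 [-0.92463108  0.92946936 -0.10623991]
```

Emit:
move_arm(
  plan=[
    [[0,0,-0.04,0,0,0,-1],[0,0,-0.01,0,0,0,-1],[0,0.05,0,0,0,0,-1],[0,0.04,0,0,0,0,-1],[0,0.02,0,0,0,0,-1],[0,0.02,0,0,0,0,-1],[0,0.01,0,0,0,0,-1],[0,0.01,0,0,0,0,-1],[0,0,0,0,0,0,-1],[0,0,0,0,0,0,-1]],
  ],
)

```text
clock: 26.6
position: [0.5984, 0.2682, 0.0261]
tool_rot: [-3.139, 0.001, 0.848]
force: [-13.3, 1.1, 11.1]
grip_width: 0.013
finger_force: 41.5
```

```bash
cat > st.py <<'E'
from h import *
s=observe();p=s['position'];F=s['force'];print(s['clock'],p,np.degrees(s['tool_rot']),s['grip_width'],'F u,v,z',F[:2]@U,F[:2]@V,F[2],'uv',p[:2]@U,p[:2]@V,s['moment'])
E
python3 st.py
```

```text
26.6 [0.5983724  0.26824899 0.02605204] [-1.79832178e+02  5.95963586e-02  4.85820811e+01] 0.013019765192748506 F u,v,z -10.758197109854352 -7.9629685663448 11.067712869475507 uv 0.2714460804606335 0.5969172418382325 [0.19008266 2.65105931 0.03996312]
```

Both fences are felt through the frame (about 11 N and 8 N). I release in place and lift.

Emit:
move_arm(
  plan=[
    [[0,0,0,0,0,0,-1],[0,0,0,0,0,0,-0.3],[0,0,0,0,0,0,-0.3],[0,0,0,0,0,0,-0.3],[0,0,-0.2,0,0,0,-0.3],[0,0,-0.6,0,0,0,-0.3],[0,0,-1,0,0,0,-0.3],[0,0,-1,0,0,0,-0.3],[0,0,-1,0,0,0,-0.3],[0,0,-1,0,0,0,-0.3]],
  ],
)

```text
clock: 27.6
position: [0.6, 0.2672, 0.1238]
tool_rot: [3.141, -0.001, 0.847]
force: [-0.5, -0.1, 0.6]
grip_width: 0.03
finger_force: 0.0
```

```bash
python3 st.py
```

```text
27.6 [0.60001081 0.26718073 0.12379677] [ 1.79980768e+02 -4.28005639e-02  4.85170632e+01] 0.02996362640422359 F u,v,z -0.32700941298581593 -0.38146944681679196 0.6101177104389737 uv 0.27338148769440207 0.5971994156904982 [-0.00997714 -0.04173089  0.04014637]
```

Emit:
move_arm(
  plan=[
    [[-1,0,0,0,0,0,0],[-1,0,0,0,0,0,0],[-1,0,0,0,0,0,0],[-1,0,0,0,0,0,0],[-1,0,0,0,0,0,0],[0,0,0,0,0,0,0],[0,0,0,0,0,0,0],[0,0,0,0,0,0,0],[0,0,0,0,0,0,0],[0,0,0,0,0,0,0]],
  ],
)

```text
clock: 28.6
position: [0.5338, 0.1926, 0.1219]
tool_rot: [3.141, 0.0, 0.847]
force: [0.6, 0.5, 0.1]
grip_width: 0.0427
finger_force: 0.0
```

```bash
python3 - <<'E'
from h import *
import pickle
f=grab('wrist');pickle.dump({k:f[k] for k in('K','R','p','color')},open('w8.pkl','wb'))
cv2.imwrite('pics/w8.png',cv2.resize(f['color'][0:230,130:440],(780,579),interpolation=cv2.INTER_CUBIC)[:,:,::-1])
X=np.array([uv(u,v,z) for u,v,z in((.3563,.6412,.036),(.2663,.6412,.036),(.2663,.5512,.036),(.3563,.5512,.036))])
c=(X-f['p'])@f['R'];print(((c@f['K'].T)[:,:2]/c[:,2:]).round(1).tolist())
E
```

```text
[[378.7, -11.6], [244.9, -11.5], [246.1, 124.1], [363.5, 124.1]]
```

View pics/w8.png

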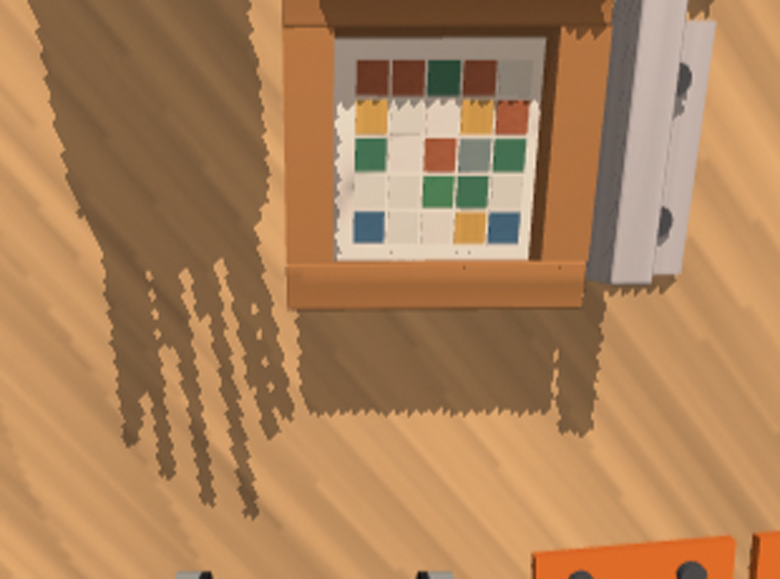

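The frame lies on the panel square with the fences: frame left edge at crop column 287, near edge at row 308, right edge at 583–612, and the x fence beside it. I check the remaining gap to the fence numerically.

```bash
python3 - <<'E'
from h import *
import pickle
f=pickle.load(open('w8.pkl','rb'));a=f['color'].astype(int)
hsv=cv2.cvtColor(f['color'],cv2.COLOR_RGB2HSV)
for y in(20,50,80,100): print(y,[(x,tuple(int(v) for v in hsv[y,x])) for x in range(360,398,2)])
print('col 300 far',[(y,tuple(int(v) for v in hsv[y,300])) for y in range(0,14)])
print('near',[(y,tuple(int(v) for v in hsv[y,300])) for y in range(100,128,2)])
E
```

```text
20 [(360, (13, 161, 179)), (362, (13, 162, 179)), (364, (13, 160, 180)), (366, (13, 162, 180)), (368, (13, 161, 179)), (370, (13, 161, 179)), (372, (13, 114, 139)), (374, (9, 33, 101)), (376, (9, 35, 102)), (378, (8, 32, 97)), (380, (9, 32, 103)), (382, (9, 32, 103)), (384, (10, 34, 194)), (386, (11, 35, 199)), (388, (10, 33, 199)), (390, (11, 36, 199)), (392, (10, 36, 196)), (394, (9, 35, 194)), (396, (10, 35, 195))]
50 [(360, (13, 160, 177)), (362, (13, 163, 177)), (364, (13, 161, 177)), (366, (13, 161, 177)), (368, (13, 160, 175)), (370, (9, 33, 99)), (372, (12, 32, 103)), (374, (12, 33, 101)), (376, (12, 33, 101)), (378, (11, 35, 103)), (380, (11, 36, 177)), (382, (9, 34, 196)), (384, (11, 35, 196)), (386, (11, 38, 195)), (388, (9, 34, 193)), (390, (10, 34, 189)), (392, (11, 36, 192)), (394, (10, 35, 195)), (396, (9, 35, 188))]
80 [(360, (13, 162, 176)), (362, (13, 162, 176)), (364, (13, 161, 176)), (366, (12, 78, 117)), (368, (9, 33, 102)), (370, (10, 30, 102)), (372, (9, 33, 100)), (374, (8, 33, 93)), (376, (9, 33, 155)), (378, (10, 36, 193)), (380, (9, 35, 194)), (382, (10, 36
[... 516 characters left out ...]
, (392, (10, 36, 190)), (394, (10, 35, 194)), (396, (10, 35, 194))]
col 300 far [(0, (13, 156, 100)), (1, (13, 161, 100)), (2, (13, 159, 101)), (3, (14, 160, 102)), (4, (13, 163, 102)), (5, (13, 159, 104)), (6, (14, 157, 104)), (7, (13, 158, 105)), (8, (13, 162, 104)), (9, (13, 156, 100)), (10, (12, 157, 86)), (11, (13, 156, 77)), (12, (13, 154, 78)), (13, (13, 160, 78))]
near [(100, (16, 47, 227)), (102, (15, 60, 222)), (104, (13, 161, 192)), (106, (13, 162, 184)), (108, (13, 159, 181)), (110, (13, 162, 172)), (112, (13, 161, 160)), (114, (13, 161, 158)), (116, (13, 162, 159)), (118, (13, 161, 162)), (120, (13, 162, 165)), (122, (13, 152, 124)), (124, (15, 127, 131)), (126, (15, 128, 132))]
```

```bash
python3 - <<'E'
from h import *
import pickle
f=pickle.load(open('w8.pkl','rb'))
def u(px,z): P=ray(f,np.array(px,float),z)[:,:2];return (P@U).round(4),(P@V).round(4)
print('frame R z.036',u([(372.0,20),(369,50),(365.8,80),(363.7,100)],.036))
print('fence top z.05',u([(383.5,20),(379.7,50),(376,80),(373.7,100)],.05))
print('frame L',u([(243,20),(244,110)],.036))
print('near edge z.036',u([(300,121.5),(300,122)],.036), 'bar brightness change row 111.5', u([(300,111.5)],.036),'inner near',u([(300,103)],.036))
print('cam',f['p'],f['p'][:2]@U,f['p'][:2]@V)
E
```

```text
frame R z.036 (array([0.3541, 0.3543, 0.3543, 0.3544]), array([0.6222, 0.6032, 0.583 , 0.5689]))
fence top z.05 (array([0.3566, 0.3565, 0.3564, 0.3564]), array([0.6195, 0.6016, 0.5827, 0.5694]))
frame L (array([0.2648, 0.2648]), array([0.6223, 0.5617]))
near edge z.036 (array([0.3075, 0.3075]), array([0.5531, 0.5527])) bar brightness change row 111.5 (array([0.3072]), array([0.5606])) inner near (array([0.3069]), array([0.5668]))
cam [0.58626487 0.25229496 0.26464274] 0.27291462343218065 0.5769434138349367
```

```bash
python3 - <<'E'
from h import *
import pickle
f=pickle.load(open('w8.pkl','rb'))
px=np.array([(532,553),(735,537)],float)/2.516+[130,0]
P=ray(f,px,.005)[:,:2];print('orange front edge u,v',P@U,P@V)
plan(uv(.298,.531,.012),np.radians(48.6))
E
```

```text
orange front edge u,v [0.35658133 0.43319596] [0.45659656 0.46327135]
shift [1.68 1.24 5.49] turn [ 0.    0.   -0.01]
```

Clear of the orange jig. I push panel and frame together: first toward the y fence.

Emit:
move_arm(
  plan=[
    [[0.84,0.62,0.4,0,0,0,0],[0.84,0.62,0.6,0,0,0,0],[0,0,0.9,0,0,0,0],[0,0,1,0,0,0,0],[0,0,1,0,0,0,0],[0,0,0.8,0,0,0,0],[0,0,0.5,0,0,0,0],[0,0,0.25,0,0,0,0],[0.15,0,0,0,0,0,0],[0.1,0,0,0,0,0,0]],
  ],
)

```text
clock: 29.65
position: [0.5783, 0.2052, 0.0135]
tool_rot: [3.141, -0.001, 0.847]
force: [-0.4, -0.1, 0.1]
grip_width: 0.0429
finger_force: 0.0
```

```bash
python3 st.py
```

```text
29.65 [0.57834934 0.20516393 0.01353565] [ 1.79977717e+02 -4.89631206e-02  4.85328004e+01] 0.042859580153107216 F u,v,z -0.2783431259792258 -0.3253742616141805 0.0609048999017108 uv 0.29814493388867574 0.5363558832613103 [-0.04283817  0.02330048  0.0395722 ]
```

Emit:
move_arm(
  plan=[
    [[0.1,0,0,0,0,0,0],[0.05,0,0,0,0,0,0],[0.04,0,0,0,0,0,0],[0.02,0,0,0,0,0,0],[0.02,0,0,0,0,0,0],[0.02,0,0,0,0,0,0],[0.02,0,0,0,0,0,0],[0.01,0,0,0,0,0,0],[0,0,0,0,0,0,0],[0,0,0,0,0,0,0]],
  ],
)

```text
clock: 30.65
position: [0.5807, 0.208, 0.0128]
tool_rot: [-3.141, 0.002, 0.846]
force: [-6.5, -5.6, 7.3]
grip_width: 0.0427
finger_force: 4.5
```

```bash
python3 st.py
```

```text
30.65 [0.58068017 0.20797337 0.0128299 ] [-1.79967197e+02  1.12638113e-01  4.84941418e+01] 0.04266728968085649 F u,v,z -1.1625515775449957 -8.481429209539572 7.310503210411442 uv 0.298035402710626 0.5400046241088453 [-1.23669314e+00  1.35225140e+00 -6.41747209e-04]
```

```bash
python3 - <<'E'
from h import *
import pickle
f=pickle.load(open('w5.pkl','rb'))
hsv=cv2.cvtColor(f['color'],cv2.COLOR_RGB2HSV)
for x in(300,340,376): print(x,[(y,int(hsv[y,x,1]),int(hsv[y,x,2])) for y in range(2,42)])
def q(n,px,z): P=ray(f,np.array(px,float),z)[:,:2];print(n,(P@U).round(4),(P@V).round(4))
q('panel far z22',[(160,29.6),(300,29.6),(370,29.6)],.022);q('base z0',[(376,35.5)],0);q('fence top z50',[(210,8.3),(300,8.3),(400,8.3)],.05)
E
```

```text
300 [(2, 34, 213), (3, 35, 214), (4, 35, 214), (5, 34, 213), (6, 34, 209), (7, 34, 188), (8, 33, 154), (9, 31, 122), (10, 33, 107), (11, 35, 101), (12, 33, 100), (13, 33, 99), (14, 34, 98), (15, 32, 95), (16, 34, 97), (17, 33, 99), (18, 33, 100), (19, 33, 100), (20, 31, 98), (21, 33, 100), (22, 33, 101), (23, 34, 98), (24, 34, 97), (25, 33, 99), (26, 36, 99), (27, 34, 98), (28, 38, 102), (29, 45, 126), (30, 49, 155), (31, 50, 157), (32, 49, 157), (33, 50, 158), (34, 52, 158), (35, 52, 158), (36, 52, 157), (37, 52, 158), (38, 52, 158), (39, 52, 158), (40, 52, 158), (41, 52, 158)]
340 [(2, 33, 214), (3, 34, 215), (4, 37, 216), (5, 37, 216), (6, 35, 209), (7, 34, 180), (8, 33, 146), (9, 35, 116), (10, 36, 107), (11, 33, 101), (12, 31, 100), (13, 33, 99), (14, 32, 96), (15, 35, 96), (16, 34, 98), (17, 33, 99), (18, 33, 100), (19, 31, 99), (20, 33, 99), (21, 30, 101), (22, 28, 99), (23, 32, 97), (24, 32, 97), (25, 36, 99), (26, 34, 98), (27, 36, 99), (28, 39, 104), (29, 49, 126), (30, 53, 155), (31, 52, 157), (32, 52, 158), (33, 52, 158), (34, 51, 159), (35, 50, 158), (36, 50, 157), (37, 50, 157), (38, 50, 157), (39, 51, 159), (40, 52, 158), (41, 51, 159)]
376 [(2, 35, 216), (3, 35, 216), (4, 35, 216), (5, 34, 215), (6, 36, 207), (7, 34, 172), (8, 33, 138), (9, 34, 113), (10, 32, 104), (11, 35, 102), (12, 33, 101), (13, 33, 99), (14, 34, 97), (15, 32, 96), (16, 33, 99), (17, 33, 100), (18, 36, 100), (19, 36, 100), (20, 36, 100), (21, 33, 100), (22, 33, 100), (23, 31, 98), (24, 33, 99), (25, 33, 99), (26, 33, 99), (27, 34, 98), (28, 31, 99), (29, 33, 99), (30, 31, 100), (31, 33, 99), (32, 33, 102), (33, 34, 98), (34, 32, 97), (35, 32, 97), (36, 66, 108), (37, 128, 131), (38, 126, 132), (39, 128, 132), (40, 128, 132), (41, 127, 133)]
panel far z22 [0.2532 0.3083 0.3358] [0.6419 0.6418 0.6418]
base z0 [0.3466] [0.6431]
fence top z50 [0.2771 0.3042 0.3343] [0.6429 0.6429 0.6429]
```

Emit:
move_arm(
  plan=[
    [[-0.1,0,0,0,0,0,0],[-0.4,0,-0.4,0,0,0,0],[0,-1,-1,0,0,0,0],[0,-1,-1,0,0,-0.5,0],[0.05,-0.75,-1,0,0,-0.5,0],[1,0.1,-0.2,0,0,-0.5,0],[1,0.15,0,0,0,-1,0],[0.9,0.25,0,0,0,-1,0],[0,0,0,0,0,-1,0],[0,0,0,0,0,-1,0]],
  ],
)

```text
clock: 31.65
position: [0.5728, 0.2824, 0.0853]
tool_rot: [3.141, -0.0, 1.428]
force: [0.1, -1.3, 0.3]
grip_width: 0.0425
finger_force: 0.0
```

Emit:
move_arm(
  plan=[
    [[0,0,0,0,0,-1,0],[0,0,0,0,0,-1,0],[0,0,0,0,0,-1,0],[0,0,0,0,0,-1,0],[0,0,0,0,0,-1,0],[0,0,0,0,0,-1,0],[0,0,0,0,0,-1,0],[0,0,0,0,0,-1,0],[0,0,0,0,0,-1,0],[0,0,0,0,0,-0.5,0]],
  ],
)

```text
clock: 32.65
position: [0.5728, 0.2819, 0.0855]
tool_rot: [3.141, 0.0, 2.422]
force: [0.3, -0.1, -0.2]
grip_width: 0.0425
finger_force: 0.0
```

```bash
python3 st.py; python3 -c "
from h import *
plan(uv(.2425,.590,.012),np.radians(138.5))"
```

```text
32.65 [0.57276749 0.28194112 0.08552783] [1.79968999e+02 2.29320492e-02 1.38762268e+02] 0.042452595463700254 F u,v,z 0.2822225934076623 0.12645396008653922 -0.16256803799186884 uv 0.24318523130108535 0.5902551721596777 [-0.0690844  -0.01468181  0.02542143]
shift [ 0.04 -0.02  3.68] turn [0.01 0.   0.04]
```

Emit:
move_arm(
  plan=[
    [[0,0,0.6,0,0,0,0],[0,0,0.9,0,0,0,0],[0,0,0.9,0,0,0,0],[0,0,0.7,0,0,0,0],[0,0,0.4,0,0,0,0],[0,0,0.15,0,0,0,0],[-0.15,0,0,0,0,0,0],[-0.15,0,0,0,0,0,0],[-0.1,0,0,0,0,0,0],[-0.05,0,0,0,0,0,0]],
  ],
)

```text
clock: 33.65
position: [0.58, 0.2762, 0.0124]
tool_rot: [3.141, 0.0, 2.417]
force: [-0.5, -0.4, -1.1]
grip_width: 0.0431
finger_force: 0.0
```

Emit:
move_arm(
  plan=[
    [[-0.03,0,0,0,0,0,0],[-0.03,0,0,0,0,0,0],[-0.03,0,0,0,0,0,0],[-0.02,0,0,0,0,0,0],[-0.02,0,0,0,0,0,0],[-0.02,0,0,0,0,0,0],[-0.02,0,0,0,0,0,0],[-0.01,0,0,0,0,0,0],[0,0,0,0,0,0,0],[0,0,0,0,0,0,0]],
  ],
)

```text
clock: 34.65
position: [0.582, 0.2742, 0.0118]
tool_rot: [-3.141, -0.0, 2.418]
force: [-2.9, 2.2, 1.4]
grip_width: 0.0426
finger_force: 1.7
```

```bash
python3 st.py
```

```text
34.65 [0.58197237 0.27421629 0.01184873] [-1.79991117e+02 -1.77022699e-02  1.38537518e+02] 0.04258264885536348 F u,v,z -3.6290391467401335 -0.20335951592710166 1.4434297890310053 uv 0.2551982395569901 0.5905479674474865 [ 0.36095174  0.5475265  -0.06377629]
```

Emit:
move_arm(
  plan=[
    [[-0.02,0,0,0,0,0,0],[-0.02,0,0,0,0,0,0],[-0.02,0,0,0,0,0,0],[-0.01,0,0,0,0,0,0],[-0.01,0,0,0,0,0,0],[0,0,0,0,0,0,0],[0,0,0,0,0,0,0],[0,0,0,0,0,0,0],[0,0,0,0,0,0,0],[0,0,0,0,0,0,0]],
  ],
)

```text
clock: 35.65
position: [0.5821, 0.274, 0.0118]
tool_rot: [-3.141, -0.002, 2.419]
force: [-10.0, 5.1, 5.0]
grip_width: 0.0425
finger_force: 5.5
```

```bash
python3 st.py
```

```text
35.65 [0.58210994 0.27404415 0.01183805] [-1.79954927e+02 -1.14241226e-01  1.38582932e+02] 0.04250318503802119 F u,v,z -10.864099250699182 -2.753954640674969 4.963267894868673 uv 0.2554152685594637 0.5905098181152706 [ 1.19431844  2.00522788 -0.13344599]
```

Panel and frame are pushed in together. Next I press the frame alone with raised fingertips, so that the frame itself bears on the fence.

Emit:
move_arm(
  plan=[
    [[0.2,0,0,0,0,0,0],[0.1,0,-0.3,0,0,0,0],[0,0,-0.29,0,0,0,0],[0,0,0,0,0,0,0],[-0.1,0,0,0,0,0,0],[-0.1,0,0,0,0,0,0],[-0.04,0,0,0,0,0,0],[-0.03,0,0,0,0,0,0],[-0.02,0,0,0,0,0,0],[0,0,0,0,0,0,0]],
  ],
)

```text
clock: 36.65
position: [0.5822, 0.2739, 0.0235]
tool_rot: [-3.141, -0.002, 2.419]
force: [-7.1, 3.8, 4.3]
grip_width: 0.0425
finger_force: 4.2
```

```bash
python3 st.py
```

```text
36.65 [0.58218065 0.273915   0.02348449] [-1.79951510e+02 -1.03467382e-01  1.38574056e+02] 0.04246238787710633 F u,v,z -7.8220191409607 -1.7981402201248153 4.331677700572442 uv 0.2555537154789798 0.5904596994270945 [0.89648773 1.5392974  0.08923585]
```

Emit:
move_arm(
  plan=[
    [[0.1,0,0,0,0,0,0],[0.5,0,-0.4,0,0,0,0],[0,-1,-1,0,0,0,0],[0,-1,-1,0,0,0,0],[0,-1,-0.2,0,0,0.5,0],[0,0,0,0,0,1,0],[0,0,0,0,0,1,0],[0,0,0,0,0,1,0],[0,0,0,0,0,1,0],[0,0,0,0,0,1,0]],
  ],
)

```text
clock: 37.65
position: [0.5343, 0.2365, 0.0763]
tool_rot: [3.141, -0.0, 1.838]
force: [-0.7, -0.6, -0.0]
grip_width: 0.0428
finger_force: 0.0
```

Emit:
move_arm(
  plan=[
    [[0,0,0,0,0,1,0],[0,0,0,0,0,1,0],[0,0,0,0,0,1,0],[0,0,0,0,0,1,0],[0,0,0,0,0,1,0],[0,0,0,0,0,1,0],[0,0,0,0,0,1,0],[-0.2,0.95,0,0,0,1,0],[-0.13,1,0,0,0,1,0],[-0.05,0.8,0,0,0,0.5,0]],
  ],
)

```text
clock: 38.65
position: [0.5777, 0.2002, 0.0762]
tool_rot: [3.141, -0.0, 0.844]
force: [-0.4, -1.1, -0.4]
grip_width: 0.0425
finger_force: 0.0
```

```bash
python3 st.py; python3 -c "
from h import *
plan(uv(.3,.531,.0235),np.radians(48.5))"
```

```text
38.65 [0.57771985 0.20020293 0.076159  ] [ 1.79980559e+02 -2.84409122e-02  4.83367777e+01] 0.042516660296945015 F u,v,z 0.4335117262765381 -1.0827085034013753 -0.35055306481518744 uv 0.3009534623519062 0.5322183567290677 [0.01830062 0.01431567 0.01999188]
shift [-0.06 -0.05  2.63] turn [ 0.   -0.   -0.03]
```

Emit:
move_arm(
  plan=[
    [[0,0,0.7,0,0,0,0],[0,0,0.9,0,0,0,0],[0,0,0.6,0,0,0,0],[0,0,0.3,0,0,0,0],[0,0,0.12,0,0,0,0],[0.15,0,0,0,0,0,0],[0.15,0,0,0,0,0,0],[0.05,0,0,0,0,0,0],[0.03,0,0,0,0,0,0],[0.03,0,0,0,0,0,0]],
  ],
)

```text
clock: 39.65
position: [0.5824, 0.2065, 0.0234]
tool_rot: [-3.142, 0.0, 0.847]
force: [-2.8, -3.2, 3.7]
grip_width: 0.0425
finger_force: 2.1
```

Emit:
move_arm(
  plan=[
    [[0.02,0,0,0,0,0,0],[0.02,0,0,0,0,0,0],[0.02,0,0,0,0,0,0],[0.02,0,0,0,0,0,0],[0.01,0,0,0,0,0,0],[0.01,0,0,0,0,0,0],[0,0,0,0,0,0,0],[0,0,0,0,0,0,0],[0,0,0,0,0,0,0],[0,0,0,0,0,0,0]],
  ],
)

```text
clock: 40.65
position: [0.5826, 0.2065, 0.0232]
tool_rot: [-3.141, 0.003, 0.846]
force: [-9.8, -7.9, 8.7]
grip_width: 0.0428
finger_force: 6.6
```

```bash
python3 st.py
```

```text
40.65 [0.5826228  0.20652363 0.02321158] [-1.79939895e+02  1.72924501e-01  4.84833504e+01] 0.04283093914452189 F u,v,z -2.148468478475036 -12.42367211052666 8.693493660383565 uv 0.30045128944631694 0.5402018339719751 [-1.63415316  2.21785116  0.18942495]
```

Frame and panel both feel the fences at the same stop positions (12 N). Now the large weight.

Emit:
move_arm(
  plan=[
    [[-0.1,0,0,0,0,0,0],[-0.5,0,-0.7,0,0,0,0],[-0.8,0,-1,0,0,0,0],[-1,0,-1,0,0,0,0],[-1,0.2,-1,0,0,0,0],[-1,0.4,-1,0,0,0,0],[-1,0.4,-1,0,0,0,0],[-1,0.4,-0.3,0,0,0,0],[-1,0.4,0,0,0,0,0],[-1,0.4,0,0,0,0,0]],
  ],
)

```text
clock: 41.65
position: [0.5053, 0.0522, 0.1432]
tool_rot: [3.141, -0.001, 0.847]
force: [0.7, 0.1, -0.7]
grip_width: 0.0423
finger_force: 0.0
```

Emit:
move_arm(
  plan=[
    [[-1,0.45,0,0,0,0,0],[-1,0.45,0,0,0,0,0],[-1,0.45,0,0,0,0,0],[-1,0.45,0,0,0,0,0],[-1,0.45,0,0,0,0,0],[-1,0.45,0,0,0,0,0],[-1,0.45,0,0,0,0,0],[-1,0.45,0,0,0,0,0],[-1,0.45,0,0,0,0,0],[-1,0.45,0,0,0,0,0]],
  ],
)

```text
clock: 42.65
position: [0.4401, -0.1574, 0.143]
tool_rot: [3.141, 0.0, 0.847]
force: [0.8, -0.1, 0.9]
grip_width: 0.0427
finger_force: 0.0
```

```bash
python3 st.py; python3 - <<'E'
from h import *
import pickle
f=grab('wrist');pickle.dump({k:f[k] for k in('K','R','p','color')},open('w9.pkl','wb'))
X=np.array([[.4623,-.15,.016]]);c=(X-f['p'])@f['R'];px=(c@f['K'].T)[:,:2]/c[:,2:];print('expect',px)
hsv=cv2.cvtColor(cv2.GaussianBlur(f['color'],(3,3),0),cv2.COLOR_RGB2HSV)
for y in range(40,260,6): print(y,''.join('K' if hsv[y,x,2]<70 else '#' if hsv[y,x,1]<70 else '.' for x in range(130,400,4)))
E
```

```text
42.65 [ 0.440106   -0.15742562  0.14300107] [1.79990214e+02 1.48494352e-03 4.85366290e+01] 0.04267729471133845 F u,v,z 0.6759807417051245 0.5058307560536135 0.9138063226529034 uv 0.43422907941864597 0.17295714059400324 [-0.03637983 -0.01423598 -0.02694973]
expect [[267.40897396 155.33365184]]
40 ..............................................................K#####
46 ..............................................................K#####
52 ...............................................................K####
58 ................................................................K###
64 .................................................................###
70 ....................................................................
76 ....................................................................
82 ....................................................................
88 ....................................................................
94 ....................................................................
100 ....................................................................
106 .........
[... 1184 characters left out ...]
...........................................
208 ....................................................................
214 ....................................................................
220 ....................................................................
226 ....................................................................
232 .................###K.....................K###......................
238 ...............KK###K.....................KK###K....................
244 ..............KK###KKK....................KK###KKK..................
250 .............KK####KKK....................KKK###KK..................
256 ............KKK###KKKK....................KKK###KKK.................
```

Clear view: disc about columns 226–318, rows 109–199; knob around (275,163). I fit both.

```bash
python3 - <<'E'
from h import *
import pickle
f=pickle.load(open('w9.pkl','rb'))
hsv=cv2.cvtColor(cv2.GaussianBlur(f['color'],(3,3),0),cv2.COLOR_RGB2HSV)
def circ(m,z):
    cs,_=cv2.findContours(m,cv2.RETR_EXTERNAL,cv2.CHAIN_APPROX_NONE);k=max(cs,key=cv2.contourArea)[:,0,:].astype(float)
    P=ray(f,k,z)[:,:2];A=np.c_[2*P,np.ones(len(P))];s=np.linalg.lstsq(A,(P**2).sum(1),rcond=None)[0];r=np.sqrt(s[2]+s[:2]@s[:2]);e=np.hypot(*(P-s[:2]).T)-r
    print(k.min(0),k.max(0),'c',s[:2],'r',r,'rms',e.std());return s[:2]
m=((hsv[...,1]<70)|(hsv[...,2]<70)).astype(np.uint8);m[:100]=0;m[215:]=0;m[:,:200]=0;m[:,340:]=0
c1=circ(m,.016)
b=(hsv[...,2]<60).astype(np.uint8);b[:135]=0;b[190:]=0;b[:,:240]=0;b[:,310:]=0
c2=circ(b,.052)
plan(np.r_[c1,.020],np.radians(48.5))
E
```

```text
[224. 107.] [317. 200.] c [ 0.46383876 -0.15239295] r 0.04417760673577823 rms 0.0005959009211715148
[259. 146.] [287. 179.] c [ 0.46510192 -0.15043356] r 0.01263442486199795 rms 0.0009115839075615401
shift [1.14 0.65 6.16] turn [ 0.01  0.01 -0.02]
```

The disc centre fits at (464, -152) mm with radius 44 mm, as expected. Grasping the knob.

Emit:
move_arm(
  plan=[
    [[0.6,0.32,0.5,0,0,0,0],[0.57,0.32,0.8,0,0,0,0],[0,0,1,0,0,0,0],[0,0,1,0,0,0,0],[0,0,1,0,0,0,0],[0,0,0.9,0,0,0,0],[0,0,0.5,0,0,0,0],[0,0,0.25,0,0,0,0],[0,0,0.12,0,0,0,0],[0,0,0,0,0,0,0]],
  ],
)

```text
clock: 43.7
position: [0.4658, -0.1475, 0.0221]
tool_rot: [3.141, -0.0, 0.847]
force: [0.2, 0.5, 0.2]
grip_width: 0.0425
finger_force: 0.0
```

Emit:
move_arm(
  grip_force=60,
  plan=[
    [[0,0,0,0,0,0,-1],[0,0,0,0,0,0,-1],[0,0,0,0,0,0,-1],[0,0,0,0,0,0,-1],[0,0,0,0,0,0,-1],[0,0,-0.2,0,0,0,-1],[0,0,-0.6,0,0,0,-1],[0,0,-1,0,0,0,-1],[0,0,-1,0,0,0,-1],[0,0,-1,0,0,0,-1]],
  ],
)

```text
clock: 44.7
position: [0.4654, -0.1473, 0.0994]
tool_rot: [-3.141, 0.0, 0.847]
force: [-0.1, 1.0, -5.9]
grip_width: 0.0245
finger_force: 59.4
```

```bash
python3 st.py; python3 -c "
from h import *
plan(uv(.3065,.5917,.15),np.radians(48.5))"
```

```text
44.7 [ 0.46538431 -0.14730141  0.09942298] [-1.79988986e+02  5.41876512e-04  4.85223985e+01] 0.024520672847628208 F u,v,z -0.7181735398276943 0.6672304665931947 -5.915277952212123 uv 0.4464951913836499 0.19726785144684583 [-0.01409722 -0.10104079 -0.03912092]
shift [19.71 -7.03 -2.53] turn [-0.  0.  0.]
```

Emit:
move_arm(
  plan=[
    [[0.6,-0.2,-0.9,0,0,0,-1],[0.9,-0.3,-0.9,0,0,0,-1],[1,-0.35,-0.5,0,0,0,-1],[1,-0.35,0,0,0,0,-1],[1,-0.35,0,0,0,0,-1],[1,-0.35,0,0,0,0,-1],[1,-0.35,0,0,0,0,-1],[1,-0.35,0,0,0,0,-1],[1,-0.35,0,0,0,0,-1],[1,-0.35,0,0,0,0,-1]],
  ],
)

```text
clock: 45.7
position: [0.5419, 0.0396, 0.1447]
tool_rot: [-3.141, 0.0, 0.847]
force: [0.5, 0.2, -6.1]
grip_width: 0.0243
finger_force: 59.4
```

Emit:
move_arm(
  plan=[
    [[1,-0.35,0,0,0,0,-1],[1,-0.35,0,0,0,0,-1],[1,-0.35,0,0,0,0,-1],[1,-0.35,0,0,0,0,-1],[1,-0.35,0,0,0,0,-1],[1,-0.35,0,0,0,0,-1],[1,-0.35,0,0,0,0,-1],[1,-0.35,0,0,0,0,-1],[0.8,-0.3,0,0,0,0,-1],[0.4,-0.15,0,0,0,0,-1]],
  ],
)

```text
clock: 46.7
position: [0.615, 0.2212, 0.1444]
tool_rot: [-3.141, 0.0, 0.849]
force: [-1.2, -0.9, -6.1]
grip_width: 0.0246
finger_force: 59.4
```

Emit:
move_arm(
  plan=[
    [[0.2,-0.1,0,0,0,0,-1],[0,0,0,0,0,0,-1],[0,0,0,0,0,0,-1],[0,0,0.3,0,0,0,-1],[0,0,0.4,0,0,0,-1],[0,0,0.4,0,0,0,-1],[0,0,0.4,0,0,0,-1],[0,0,0.4,0,0,0,-1],[0,0,0.3,0,0,0,-1],[0,0,0,0,0,0,-1]],
  ],
)

```text
clock: 47.7
position: [0.6159, 0.2237, 0.0989]
tool_rot: [-3.141, 0.001, 0.847]
force: [-0.1, -1.0, -6.2]
grip_width: 0.0247
finger_force: 59.4
```

```bash
python3 st.py; python3 -c "
from h import *
plan(uv(.3065,.5960,.0585),np.radians(48.5))"
```

```text
47.7 [0.6159184  0.22370542 0.09885028] [-1.79973837e+02  7.31746431e-02  4.85238956e+01] 0.024664121136749945 F u,v,z 0.6133492869196641 -0.8547971046791668 -6.191930424311959 uv 0.31406399605628643 0.5751082747440266 [ 0.02713233 -0.04414395 -0.06712903]
shift [ 1.05 -0.38  2.02] turn [-0.    0.01  0.  ]
```

Emit:
move_arm(
  plan=[
    [[0.3,-0.13,0,0,0,0,-1],[0.35,-0.13,0,0,0,0,-1],[0.3,-0.12,0,0,0,0,-1],[0.1,0,0,0,0,0,-1],[0,0,0.3,0,0,0,-1],[0,0,0.5,0,0,0,-1],[0,0,0.5,0,0,0,-1],[0,0,0.35,0,0,0,-1],[0,0,0.2,0,0,0,-1],[0,0,0.08,0,0,0,-1]],
  ],
)

```text
clock: 48.7
position: [0.6244, 0.2444, 0.0607]
tool_rot: [-3.141, 0.001, 0.847]
force: [-0.3, 0.3, -5.8]
grip_width: 0.0244
finger_force: 59.4
```

```bash
python3 st.py
```

```text
48.7 [0.62437817 0.24444619 0.06067169] [-1.79989475e+02  3.82945928e-02  4.85162889e+01] 0.024367505548569774 F u,v,z -0.40012681677276846 0.011214552195147977 -5.762329096937126 uv 0.3066937968363542 0.5962603685173927 [ 0.08600552 -0.06362372 -0.02190877]
```

Emit:
move_arm(
  plan=[
    [[0,0,0.04,0,0,0,-1],[0,0,0.03,0,0,0,-1],[0,0,0.03,0,0,0,-1],[0,0,0.02,0,0,0,-1],[0.05,0.05,0,0,0,0,-1],[0.05,0.05,0,0,0,0,-1],[0.03,0.03,0,0,0,0,-1],[0,0,0,0,0,0,-1],[0,0,0,0,0,0,-1],[0,0,0,0,0,0,-1]],
  ],
)

```text
clock: 49.7
position: [0.6282, 0.2449, 0.0589]
tool_rot: [3.142, -0.0, 0.847]
force: [0.4, -0.0, -5.3]
grip_width: 0.0241
finger_force: 59.4
```

```bash
python3 st.py
```

```text
49.7 [0.62823318 0.24485723 0.05893459] [ 1.79997098e+02 -1.01734676e-03  4.85266401e+01] 0.024147186129795124 F u,v,z 0.28572427493273034 0.2216203133518276 -5.319867304885722 uv 0.30931362041539473 0.5991180083131694 [ 0.01537299 -0.05554812  0.06437543]
```

Emit:
move_arm(
  plan=[
    [[0,0,0.03,0,0,0,-1],[0,0,0.02,0,0,0,-1],[0.03,0,0,0,0,0,-1],[0.03,0,0,0,0,0,-1],[0.03,0,0,0,0,0,-1],[0.02,0,0,0,0,0,-1],[0.02,0,0,0,0,0,-1],[0.01,0,0,0,0,0,-1],[0,0,0,0,0,0,-1],[0,0,0,0,0,0,-1]],
  ],
)

```text
clock: 50.7
position: [0.6297, 0.2458, 0.0588]
tool_rot: [-3.141, 0.001, 0.846]
force: [-10.1, -7.2, 14.2]
grip_width: 0.0245
finger_force: 61.2
```

```bash
python3 st.py
```

```text
50.7 [0.62965685 0.2458151  0.05876531] [-1.79986017e+02  8.09902093e-02  4.84892062e+01] 0.02448665573227574 F u,v,z -2.8004435426565526 -12.035436097205348 14.232434459806226 uv 0.3097480784830739 0.6007779834196978 [-1.53539512  2.08103103  0.03426637]
```

Emit:
move_arm(
  plan=[
    [[-0.01,0,-0.03,0,0,0,-1],[0,0,-0.02,0,0,0,-1],[0,0.03,0,0,0,0,-1],[0,0.03,0,0,0,0,-1],[0,0.02,0,0,0,0,-1],[0,0.02,0,0,0,0,-1],[0,0.01,0,0,0,0,-1],[0,0.01,0,0,0,0,-1],[0,0,0,0,0,0,-1],[0,0,0,0,0,0,-1]],
  ],
)

```text
clock: 51.7
position: [0.6302, 0.2455, 0.0589]
tool_rot: [-3.139, 0.002, 0.848]
force: [-13.2, -1.5, 5.8]
grip_width: 0.0243
finger_force: 60.6
```

```bash
python3 st.py
```

```text
51.7 [0.63017712 0.24547746 0.05893546] [-1.79853334e+02  1.16742829e-01  4.85605260e+01] 0.024331592633384053 F u,v,z -8.90265975444709 -9.805875339367248 5.849662298881434 uv 0.310361614392342 0.6008687711011272 [-0.31058599  2.65256904  0.11269225]
```

Emit:
move_arm(
  plan=[
    [[-0.03,0,-0.03,0,0,0,-1],[-0.02,0,-0.02,0,0,0,-1],[0,0.02,0,0,0,0,-1],[0,0.02,0,0,0,0,-1],[0,0.01,0,0,0,0,-1],[0,0.01,0,0,0,0,-1],[0,0,0,0,0,0,-1],[0,0,0,0,0,0,-1],[0,0,0,0,0,0,-1],[0,0,0,0,0,0,-1]],
  ],
)

```text
clock: 52.7
position: [0.6312, 0.2445, 0.0598]
tool_rot: [-3.14, 0.0, 0.848]
force: [-6.4, 3.3, -1.8]
grip_width: 0.0247
finger_force: 59.6
```

```bash
python3 st.py
```

```text
52.7 [0.63119971 0.24448508 0.05978557] [-1.79903036e+02  2.67174164e-02  4.85604092e+01] 0.024712495600745683 F u,v,z -6.998971449001094 -1.7923686159311518 -1.7779947639661364 uv 0.3117849222169496 0.6008006305419537 [ 0.62230046  1.55004775 -0.03107492]
```

Emit:
move_arm(
  plan=[
    [[0.02,0,0,0,0,0,-1],[0.02,0,0,0,0,0,-1],[0.02,0,0,0,0,0,-1],[0.01,0,0,0,0,0,-1],[0.01,0,0,0,0,0,-1],[0,0,0,0,0,0,-1],[0,0,0,0,0,0,-1],[0,0,0,0,0,0,-1],[0,0,0,0,0,0,-1],[0,0,0,0,0,0,-1]],
  ],
)

```text
clock: 53.7
position: [0.6314, 0.2446, 0.0597]
tool_rot: [-3.139, 0.003, 0.847]
force: [-14.1, -2.6, 3.8]
grip_width: 0.0245
finger_force: 60.0
```

```bash
python3 st.py
```

```text
53.7 [0.63139548 0.24464183 0.05968977] [-1.79858007e+02  1.57444204e-01  4.85275025e+01] 0.02453977411680462 F u,v,z -8.871634339281742 -11.300730247315954 3.8362305515493214 uv 0.3118281024537188 0.6010476658781114 [-0.52630451  3.01684696 -0.08903466]
```

Hard stops on both fences for the weight (9 N and 11 N). I ease off, release and lift.

Emit:
move_arm(
  plan=[
    [[-0.04,-0.03,0,0,0,0,-1],[0,0,0,0,0,0,-1],[0,0,0,0,0,0,-0.2],[0,0,0,0,0,0,-0.2],[0,0,0,0,0,0,-0.2],[0,0,-0.1,0,0,0,-0.2],[0,0,-0.3,0,0,0,-0.2],[0,0,-0.7,0,0,0,-0.2],[0,0,-1,0,0,0,-0.2],[0,0,-1,0,0,0,-0.2]],
  ],
)

```text
clock: 54.7
position: [0.6322, 0.2446, 0.1237]
tool_rot: [3.141, -0.0, 0.847]
force: [0.1, -0.4, 1.0]
grip_width: 0.0344
finger_force: 0.0
```

Emit:
move_arm(
  plan=[
    [[-0.5,0,-1,0,0,0,-0.2],[-1,0,-1,0,0,0,-0.2],[-1,0,-1,0,0,0,-0.2],[-1,0,-0.5,0,0,0,-0.2],[-1,0,0,0,0,0,-0.2],[-0.5,0,0,0,0,0,-0.2],[0,0,0,0,0,0,-0.2],[0,0,0,0,0,0,-0.2],[0,0,0,0,0,0,-0.2],[0,0,0,0,0,0,-0.2]],
  ],
)

```text
clock: 55.7
position: [0.5661, 0.1702, 0.1916]
tool_rot: [3.141, 0.0, 0.847]
force: [0.5, -0.1, 0.4]
grip_width: 0.0341
finger_force: 0.0
```

```bash
python3 st.py; python3 - <<'E'
from h import *
f=grab('wrist')
hsv=cv2.cvtColor(cv2.GaussianBlur(f['color'],(3,3),0),cv2.COLOR_RGB2HSV)
def pr(X): c=(np.atleast_2d(X)-f['p'])@f['R'];return ((c@f['K'].T)[:,:2]/c[:,2:]).round(1)
k=pr(uv(.3113,.5970,.088));d=pr([uv(.3113+.045*np.cos(t),.597+.045*np.sin(t),.052) for t in np.linspace(0,2*np.pi,8,endpoint=False)])
print('knob',k,'disc',d.tolist())
b=(hsv[...,2]<60).astype(np.uint8);x,y=k[0].astype(int);w=np.zeros_like(b);w[max(0,y-30):y+30,x-30:x+30]=b[max(0,y-30):y+30,x-30:x+30]
cs,_=cv2.findContours(w,cv2.RETR_EXTERNAL,cv2.CHAIN_APPROX_NONE)
if cs:
    c=max(cs,key=cv2.contourArea);print(cv2.boundingRect(c))
for yy in range(0,190,6): print(yy,''.join('K' if hsv[yy,xx,2]<70 else '#' if hsv[yy,xx,1]<70 else '+' if hsv[yy,xx,1]>146 else '.' for xx in range(200,420,3)))
E
```

```text
55.7 [0.56609919 0.17021417 0.19163156] [1.79994389e+02 2.20929182e-02 4.85558284e+01] 0.03408049922552772 F u,v,z 0.4720692178885041 0.24137911860649117 0.38058449466403516 uv 0.31206837174678304 0.5020390366476898 [-0.04446309 -0.05504449 -0.00503647]
knob [[253.9  67.9]] disc [[304.2, 70.6], [290.8, 31.2], [254.0, 14.0], [217.2, 31.2], [203.9, 70.6], [219.8, 107.1], [254.0, 121.5], [288.2, 107.1]]
(238, 52, 32, 34)
0 ....##############################.############...........................
6 ....#############################.#############...........................
12 ....#############################.#############...........................
18 ...........###############.........############...........................
24 ..++++++.###################.++++++#####..................................
30 ..++++.#######################.+++.#####..................................
36 ..+++###########################++.############...........................
42 ..++#############################+.###########............................
48 ..+###############################.###########.......
[... 1130 characters left out ...]
....................................................................
144 ..........................................................................
150 ..........................................................................
156 ..........................................................................
162 ..........................................................................
168 ..........................................................................
174 ..........................................................................
180 ..........................................................................
186 ..........................................................................
```

```bash
python3 -c "
from h import *
print(job_done())"
```

```text
the job is handed in; nothing more can be done
None
```

I pushed the panel into the corner, laid the larger frame on it and stood the larger weight on top. Each piece pressed lightly against both fences (about 16 N at most), and I handed the job in at about 56 s. The hand-in gave no verdict, so I can't confirm a pass.

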